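# Brake cut-off check of an e-bike on the bench

### The job

Check the e-bike's brake cut-off: hook every cordless probe from the mat onto a motor stud of its own on the test board (squeeze its plunger to push the hook out, catch the stud, let go), and with all of them on, push the brake lever just until it firms up, hold it there for a second and let it spring back. Then slide the marker on the lever's scale to the point the blade tip had reached when the lever firmed up, to the nearest few millimetres, and take the probes off the studs and lay them flat on the mat again. Leave the oil bottle where it stands.

Things in the scene. Friction and masses are not known exactly. Their poses are not given: they have to be found in the camera images.
- mat: Thin grey parts mat fixed on the bench, 220 (x) x 270 (y) x 3 mm; origin under its centre, z up. The hook probes lie on it at the start and belong there at the end.
- board: Brown test board fixed flat on the bench, 260 (x) x 230 (y) x 5 mm, origin under its centre, z up. A finned aluminium motor controller, 46 mm high, stands on it from x = 47 to 123 mm. Four bare brass studs stand in a row along y at x = 20 mm, 50 mm apart; on their -x side the board is empty, room for the hooked probes to lie on it pointing along +x.
- stud_1 (a point): Brass motor stud, a plain upright post 6 mm across, 24 mm tall above the board's top (5 to 29 mm above the bench). The point is on its axis 7 mm above the board's top: the height of the hook of a probe lying on the board.
- stud_2 (a point): As stud_1, the next one.
- stud_3 (a point): As stud_1, the next one.
- stud_4 (a point): As stud_1, the last of the row. Any probe may go on any stud.
- probe_1: Cordless hook probe, 70 to 115 g, 106 mm long, lying flat. Three or four are there (None: absent). Origin on its flat underside, x forward to the hook, z up. Barrel 22 wide, 14 high, x -28 to +55 mm (nose face). Finger tab 30 wide, 36 mm high, front face at x = +5 mm. Behind it the plunger's thumb cap, 26 wide, 36 mm high, rear face at x = -45 mm at rest. Centre of mass near x = +2 mm.
- probe_2: Alike. Squeeze the cap's rear and the tab's front together from above (fingertips 15 to 25 mm above the underside, as the barrel passes below): the faces go from 50 to 38 mm apart (5 N at first, 9 N at the stop), the hook comes out by the same 12 mm, and the probe can be carried so. Let go and the spring draws the hook back, clamping a stud inside against the nose.
- probe_3: Alike. The hook is a 4 mm wire, 7 mm above the underside: shank forward at y = +8 mm, cross wire to y = -8 mm, there a 2 mm lip turned back. Between nose face and cross wire: 2 mm at rest, 14 mm squeezed; 12 mm free between shank and lip. It is open above and below, so it can come down over a stud. A caught stud's axis stands at x = +58 mm, y within 4 mm.
- probe_4: Alike.
- plunger_1 (a joint): How far the plunger of probe_1 is pushed in and its hook out, in m: 0 at rest, 0.012 fully squeezed, about 0.003 when the hook has closed on a stud.
- plunger_2 (a joint): How far the plunger of probe_2 is pushed in and its hook out, in m: 0 at rest, 0.012 fully squeezed, about 0.003 when the hook has closed on a stud.
- plunger_3 (a joint): How far the plunger of probe_3 is pushed in and its hook out, in m: 0 at rest, 0.012 fully squeezed, about 0.003 when the hook has closed on a stud.
- plunger_4 (a joint): How far the plunger of probe_4 is pushed in and its hook out, in m: 0 at rest, 0.012 fully squeezed, about 0.003 when the hook has closed on a stud.
- brake_a: Brake unit under test; one of three alike is there (None: absent). Heavy (4.5 kg) base plate 210 x 130 x 18 mm, origin under it, z up. A handlebar stub with black grip lies along x at y = -30, z = 55 mm, ending at x = +62 mm, top 71 mm. Its aluminium brake lever blade, 12 mm thick, axis 55 mm above the bench, runs from the pivot at x -55, y +12 to the tip at x +62, y +47 mm.
- lever_a (a joint): Swing of the lever of brake_a in rad, 0 at rest, growing towards the grip (clockwise from above); the tip is 122 mm from the pivot. Pushed 100 mm from the pivot it gives lightly, 2 to 4 N, up to its bite somewhere from 0.1 to 0.3 rad; there it firms up: 10 N more move it hardly 1 mm, and 8 to 12 N in all is plenty.
- cursor_a (a joint): Marker of brake_a along its scale in m, 0 to 0.055: 0 level with the released lever's tip, growing to -y of the unit, the way the tip goes. Held by 2 N friction. Black grip block 20 (x) x 14 (y) mm, 49 to 75 mm above the bench, middle at x = +92 mm, y = +47 mm less this value; the index needle at mid-width points at the tip.
- brake_b: As brake_a. The lever swings level towards the grip (to -y) when its outer (+y) side is pushed, with nothing in the way on that side, and springs home. Beside the tip an aluminium scale rail runs along y, x = 82 to 102 mm, y = -22 to +66 mm, its top 48 mm above the bench, with a sliding marker.
- lever_b (a joint): Swing of the lever of brake_b in rad, 0 at rest, growing towards the grip (clockwise from above); the tip is 122 mm from the pivot. Pushed 100 mm from the pivot it gives lightly, 2 to 4 N, up to its bite somewhere from 0.1 to 0.3 rad; there it firms up: 10 N more move it hardly 1 mm, and 8 to 12 N in all is plenty.
- cursor_b (a joint): Marker of brake_b along its scale in m, 0 to 0.055: 0 level with the released lever's tip, growing to -y of the unit, the way the tip goes. Held by 2 N friction. Black grip block 20 (x) x 14 (y) mm, 49 to 75 mm above the bench, middle at x = +92 mm, y = +47 mm less this value; the index needle at mid-width points at the tip.
- brake_c: As brake_a. The three units differ only inside: where the lever firms up.
- lever_c (a joint): Swing of the lever of brake_c in rad, 0 at rest, growing towards the grip (clockwise from above); the tip is 122 mm from the pivot. Pushed 100 mm from the pivot it gives lightly, 2 to 4 N, up to its bite somewhere from 0.1 to 0.3 rad; there it firms up: 10 N more move it hardly 1 mm, and 8 to 12 N in all is plenty.
- cursor_c (a joint): Marker of brake_c along its scale in m, 0 to 0.055: 0 level with the released lever's tip, growing to -y of the unit, the way the tip goes. Held by 2 N friction. Black grip block 20 (x) x 14 (y) mm, 49 to 75 mm above the bench, middle at x = +92 mm, y = +47 mm less this value; the index needle at mid-width points at the tip.
- oil: White oil bottle, 48 mm across, 130 mm tall, standing by; leave alone. Origin under its middle.
Not all that is in view belongs to the job. Leave any orange look-alike of the probe_4 alone. Leave any purple look-alike of the probe_3 alone.

How it is judged:
On the way, in this order (a step that is already met when the one before it is completed fails the run):
1. every probe present hangs on a stud of the board: hook closed on the stud, probe let go (((x of stud_1 in the frame of probe_1 between 0.054 and 0.062 m and y of stud_1 in the frame of probe_1 between -0.006 and 0.006 m) or (x of stud_2 in the frame of probe_1 between 0.054 and 0.062 m and y of stud_2 in the frame of probe_1 between -0.006 and 0.006 m) or (x of stud_3 in the frame of probe_1 between 0.054 and 0.062 m and y of stud_3 in the frame of probe_1 between -0.006 and 0.006 m) or (x of stud_4 in the frame of probe_1 between 0.054 and 0.062 m and y of stud_4 in the frame of probe_1 between -0.006 and 0.006 m)) and value of joint plunger_1 between 0.0015 and 0.0045 m and contact force between the fingers and probe_1 below 0.2 N and ((x of stud_1 in the frame of probe_2 between 0.054 and 0.062 m and y of stud_1 in the frame of probe_2 between -0.006 and 0.006 m) or (x of stud_2 in the frame of probe_2 between 0.054 and 0.062 m and y of stud_2 in the frame of probe_2 between -0.006 and 0.006 m) or (x of stud_3 in the frame of probe_2 between 0.054 and 0.062 m and y of stud_3 in the frame of probe_2 between -0.006 and 0.006 m) or (x of stud_4 in the frame of probe_2 between 0.054 and 0.062 m and y of stud_4 in the frame of probe_2 between -0.006 and 0.006 m)) and value of joint plunger_2 between 0.0015 and 0.0045 m and contact force between the fingers and probe_2 below 0.2 N and ((x of stud_1 in the frame of probe_3 between 0.054 and 0.062 m and y of stud_1 in the frame of probe_3 between -0.006 and 0.006 m) or (x of stud_2 in the frame of probe_3 between 0.054 and 0.062 m and y of stud_2 in the frame of probe_3 between -0.006 and 0.006 m) or (x of stud_3 in the frame of probe_3 between 0.054 and 0.062 m and y of stud_3 in the frame of probe_3 between -0.006 and 0.006 m) or (x of stud_4 in the frame of probe_3 between 0.054 and 0.062 m and y of stud_4 in the frame of probe_3 between -0.006 and 0.006 m)) and value of joint plunger_3 between 0.0015 and 0.0045 m and contact force between the fingers and probe_3 below 0.2 N and ((x of stud_1 in the frame of probe_4 between 0.054 and 0.062 m and y of stud_1 in the frame of probe_4 between -0.006 and 0.006 m) or (x of stud_2 in the frame of probe_4 between 0.054 and 0.062 m and y of stud_2 in the frame of probe_4 between -0.006 and 0.006 m) or (x of stud_3 in the frame of probe_4 between 0.054 and 0.062 m and y of stud_3 in the frame of probe_4 between -0.006 and 0.006 m) or (x of stud_4 in the frame of probe_4 between 0.054 and 0.062 m and y of stud_4 in the frame of probe_4 between -0.006 and 0.006 m)) and value of joint plunger_4 between 0.0015 and 0.0045 m and contact force between the fingers and probe_4 below 0.2 N), for 0.3 s.
2. with all the probes still on, the brake lever is pushed to where it firms up and held there (all of step 1 and value of joint lever_a above 0.113 rad and contact force between the fingers and brake_a above 5 N and value of joint lever_b above 0.1958 rad and contact force between the fingers and brake_b above 5 N and value of joint lever_c above 0.2781 rad and contact force between the fingers and brake_c above 5 N), for 0.5 s.
At the end, for the whole second after the job is handed in: Every probe present lies flat on the mat (its middle within the mat's outline, plunger out), at rest; the lever is back home; the marker stands between 4 mm short of and 5 mm beyond the travel along the scale at which the lever tip met the firm point (x of probe_1 in the frame of mat between -0.115 and 0.115 m and y of probe_1 in the frame of mat between -0.14 and 0.14 m and z of each of probe_1, probe_2, probe_3, probe_4 in the frame of mat below 0.007 m and angle between each of probe_1, probe_2, probe_3, probe_4's own z axis and vertical below 0.12 rad and value of joint each of plunger_1, plunger_2, plunger_3, plunger_4 below 0.0012 m and linear speed of each of probe_1, probe_2, probe_3, probe_4 below 0.02 m/s and x of probe_2 in the frame of mat between -0.115 and 0.115 m and y of probe_2 in the frame of mat between -0.14 and 0.14 m and x of probe_3 in the frame of mat between -0.115 and 0.115 m and y of probe_3 in the frame of mat between -0.14 and 0.14 m and x of probe_4 in the frame of mat between -0.115 and 0.115 m and y of probe_4 in the frame of mat between -0.14 and 0.14 m and value of joint cursor_a between 0.01 and 0.019 m and value of joint each of lever_a, lever_b, lever_c below 0.02 rad and value of joint cursor_b between 0.02 and 0.029 m and value of joint cursor_c between 0.03 and 0.039 m); the robot touches nothing.
It fails at once if the oil is moved more than 3 cm (distance of oil from where it was at the start of the episode above 0.03 m).
Of brake_a, brake_b, brake_c only 1 to 1 are there at a start; the rules pass over those that are not, and their reading is None.
Of probe_1, probe_2, probe_3, probe_4 only 3 to 4 are there at a start; the rules pass over those that are not, and their reading is None.
At some moment in a run one of probe_1, probe_2, probe_3, probe_4 may be knocked a few centimetres aside while the robot is not near it.
Once in a run the grip may slacken for a moment while it holds something.
It also fails if it takes over 210 s, if anything falls off the work surface, if the arm or the gripper's body presses on something with over 40 N, if the wrist force passes 120 N, or if a joint passes its speed limit or range.

### The arm

A 6-joint arm with a two-finger parallel gripper is mounted at the origin on the work surface. World frame = base frame: x ahead of the robot, y to its left, z up, the work surface at z = 0. Lengths are in m, angles in rad, forces in N, time in s.
With the tool pointing down it reaches from about 0.3 to 0.775 m from the base axis. Payload 14.6 kg.
Tool frame: the origin (TCP) lies midway between the tips of the shut fingers; the grasp point (between the pads) lies 19 mm behind it; y points along the fingers, z is the direction in which the jaws open and shut, and the axes are right-handed (so a half turn about y gives the same grasp; the last joint's range is limited). The gripper opens to 94 mm and grips with 3 to 60 N. Pads are 16 mm wide; open, the fingers measure 119 mm over their backs; the gripper's body (75 mm by 177 mm) begins 78 mm behind the grasp point.
Start: joints at [-0.067, 0.3, 1.521, -0, 1.321, -0.067], TCP at [0.55, -0, 0.205] pointing down, gripper open.
Joint ranges: [-3.03, 3.03], [-0.79, 2.21], [0.23, 2.52], [-1.04, 4.18], [0, 3.07], [-2.55, 2.55]. Speed limits (rad/s): [2.22, 2.22, 2.57, 3.14, 3.14, 3.14].

### API

Orientations are given as [roll, pitch, yaw] about the fixed x, y, z axes, in that order (R = Rz(yaw) Ry(pitch) Rx(roll)).
In Python, from cell import status, viewer, hand_in gives the robot as it stands. The module is installed in compiled form; this text tells all that it offers.
- The arm moves only by the tool arm_command, never from a script. Its argument "increments" is a list of rows, each a list of 2 entries, a list of its own where there are three numbers: the shift along the tool's x, y, z in mm, then the turn about the tool's y in degrees. A call has 1 to 5 rows; each row is the pose to reach, as a shift and turn from the pose commanded when the call began, along the tool's axes at that moment; what a row does not reach only later rows make up. A row lasts 1/10 s, in which the tool goes at most 50 mm and 8.59 degrees, less where a joint would pass 70% of its speed; a pose out of reach is approached as far as the arm can. A call with a gripper value outside its range is refused whole. "gripper" is the opening, from 0 (shut) to 1 (fully open), set as the call begins (left out, the last holds). The fingers move at their own pace and stop on an object; "force" is the grip in N (left out, the last holds). Time passes only in rows, so rows that repeat a pose let the fingers close. It gives the time, the measured TCP pose, the force and the opening at its end, in the units of the state.
- status.get_state(): the state, without advancing time (a new reading comes with each control period).
- viewer.get_image(name): name is "scene" or "side" or "wrist"; returns the picture (384x512x3 uint8, red, green, blue); there is no depth.
- viewer.calibration(name): a dict with "fx", "fy", "cx", "cy" (pixels), "eye" and "orientation" of the camera in the world; the wrist camera has in their place "hand_eye" (4x4, takes a point from camera to tool coordinates, whose origin is the TCP and whose axes are the tool frame's). Camera axes: x right, y down, z forward; pixel columns grow to the right and rows downward; lengths in m; the calibration is good to about 2 mm. A picture is of the moment at which its call begins: read the wrist's pose just before it. calibration takes no time and is no camera call.
- hand_in(): hands the job in, once; it reports no verdict.
The state is a dict: "time": time; "joint_pos": joint angles; "qvel": joint speeds; "tau": joint torques, N m; "tool_pos": TCP position; "tcp_rot": TCP orientation; "force": force on the tool from outside, world axes, zero at the start; "moment": the same for the moment, N m; "gripper_width": finger opening in m.
Only numpy, scipy, OpenCV 4.12 (cv2) and the standard library are available. Lean on these libraries where they do the work, as an engineer would, in place of code of your own. Each camera call takes 0.05 s, during which the arm holds its last target.

## Working session

There is one attempt and no reset: what is moved stays moved. The work goes in short steps, Python scripts to look and compute and a tool call to move; the robot and the scene stay as the last step left them, time stands still between calls to the robot, and variables do not carry over. Pictures are saved under pics/ and viewed, and the job is handed in when it is done.

Besides the shell and the picture viewer there is one more tool, called after ">>>" in YAML: its name, and indented under it one key for each argument. arm_command: Moves the arm, as the interface text tells. Its arguments: {"type":"object","properties":{"increments":{"type":"array","items":{"type":"array"}},"gripper":{"type":"number"},"force":{"type":"number"}},"required":["increments"]}

```bash
mkdir -p pics; cat > h.py <<'E'
import numpy as np,cv2
from cell import status,viewer,hand_in
from scipy.spatial.transform import Rotation as R
def snap(name,fn):
    s=status.get_state(); im=viewer.get_image(name); cv2.imwrite('pics/'+fn,im[:,:,::-1]); return s,im
E
python3 - <<'E'
from h import *
for n in ['scene','side','wrist']:
    snap(n,n+'0.png'); print(n,viewer.calibration(n))
print(status.get_state())
E
```

```text
scene {'fx': 389.9432384818177, 'fy': 389.9432384818177, 'cx': 247.24652365175174, 'cy': 187.5258497200842, 'eye': array([0.9047808 , 0.4777012 , 0.98328221]), 'orientation': array([-2.55927183,  0.01171184,  2.39845926])}
side {'fx': 365.5678089418008, 'fy': 365.5678089418008, 'cx': 256.438714175303, 'cy': 186.87209328988382, 'eye': array([ 0.11644162, -0.63807981,  0.62219258]), 'orientation': array([-2.18279223,  0.01159999, -0.52466338])}
wrist {'fx': 288.92457794378856, 'fy': 288.92457794378856, 'cx': 257.0598028592401, 'cy': 195.44350216925417, 'hand_eye': array([[ 1.32574729e-03,  9.66170620e-01,  2.57900321e-01,
        -7.40026000e-02],
       [ 6.09867454e-04, -2.57901281e-01,  9.66171081e-01,
        -1.78110081e-01],
       [ 9.99998935e-01, -1.12361368e-03, -9.31147941e-04,
         2.20923072e-04],
       [ 0.00000000e+00,  0.00000000e+00,  0.00000000e+00,
         1.00000000e+00]])}
{'time': 0.15, 'joint_pos': array([-6.65651817e-02,  3.00357443e-01,  1.52141253e+00,  1.03118854e-05,
        1.32069522e+00, -6.66115684e-02]), 'qvel': array([ 0.00181707, -0.00188644, -0.00246785, -0.00048741, -0.00046824,
        0.00050414]), 'tau': array([-2.50185103e-04, -5.31960297e+01, -3.52822959e+01,  7.07691838e-02,
        2.35654798e-02, -3.66386917e-05]), 'tool_pos': array([5.49811019e-01, 3.15246970e-05, 2.05019979e-01]), 'tcp_rot': array([-1.57166626e+00,  6.80446051e-05, -1.57075253e+00]), 'force': array([ 1.56522039, -0.20899852,  0.31712027]), 'moment': array([0.05335298, 0.0121481 , 0.0270122 ]), 'gripper_width': 0.09407630307515481}
```

View pics/scene0.png

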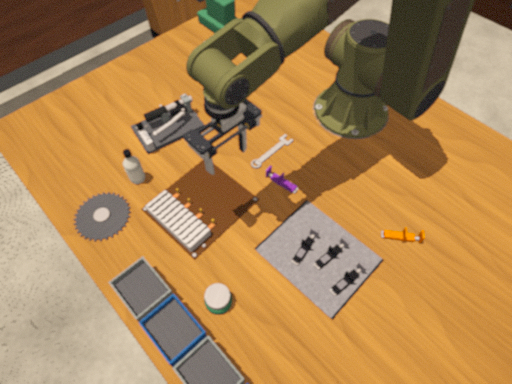

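View pics/side0.png

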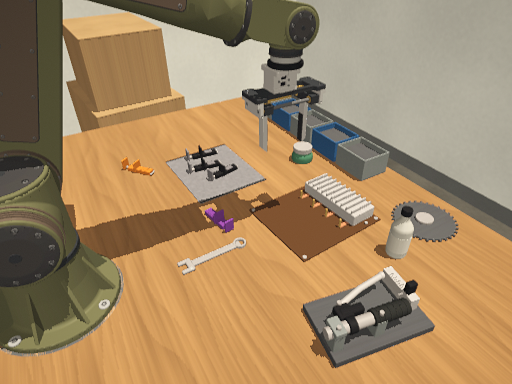

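View pics/wrist0.png

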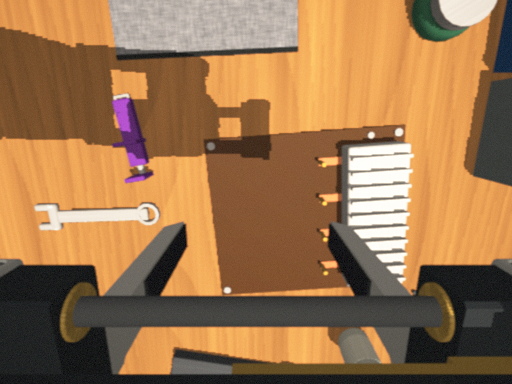

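```bash
cat >> h.py <<'E'
def ray(name,s=None):
    c=viewer.calibration(name); K=np.array([[c['fx'],0,c['cx']],[0,c['fy'],c['cy']],[0,0,1]])
    if name=='wrist':
        T=np.eye(4);T[:3,:3]=R.from_euler('xyz',s['tcp_rot']).as_matrix();T[:3,3]=s['tool_pos']
        M=T@c['hand_eye']
    else:
        M=np.eye(4);M[:3,:3]=R.from_euler('xyz',c['orientation']).as_matrix();M[:3,3]=c['eye']
    return K,M
def p2w(px,z,name,s=None):
    K,M=ray(name,s); d=M[:3,:3]@np.linalg.inv(K)@np.array([px[0],px[1],1.]); o=M[:3,3]
    return o+d*(z-o[2])/d[2]
def w2p(P,name,s=None):
    K,M=ray(name,s); q=M[:3,:3].T@(np.asarray(P,float)-M[:3,3]); u=K@q; return u[:2]/u[2]
E
python3 - <<'E'
from h import *
s=status.get_state()
f=lambda px,z,n:print(n,px,np.round(p2w(px,z,n,s),3))
for p in [(305,203),(382,262),(335,312),(257,247)]: f(p,.003,'scene')
for p in [(118,57),(297,49)]: f(p,.003,'wrist')
for p in [(206,140),(405,126),(223,293)]: f(p,.005,'wrist')
for p in [(320,161),(320,200),(322,235),(323,268)]: f(p,.029,'wrist')
im=cv2.imread('pics/scene0.png'); cv2.imwrite('pics/c0.png',cv2.resize(im[190:320,240:440],None,fx=4,fy=4,interpolation=cv2.INTER_CUBIC))
im=cv2.imread('pics/side0.png'); cv2.imwrite('pics/c1.png',cv2.resize(im[250:370,280:450],None,fx=4,fy=4,interpolation=cv2.INTER_CUBIC))
E
```

```text
scene (305, 203) [0.39  0.15  0.003]
scene (382, 262) [0.375 0.414 0.003]
scene (335, 312) [0.567 0.415 0.003]
scene (257, 247) [0.589 0.156 0.003]
wrist (118, 57) [0.382 0.146 0.003]
wrist (297, 49) [0.598 0.154 0.003]
wrist (206, 140) [0.484 0.047 0.005]
wrist (405, 126) [0.738 0.064 0.005]
wrist (223, 293) [ 0.499 -0.177  0.005]
wrist (320, 161) [0.627 0.023 0.029]
wrist (320, 200) [ 0.63  -0.027  0.029]
wrist (322, 235) [ 0.635 -0.074  0.029]
wrist (323, 268) [ 0.639 -0.123  0.029]
```

View pics/c0.png

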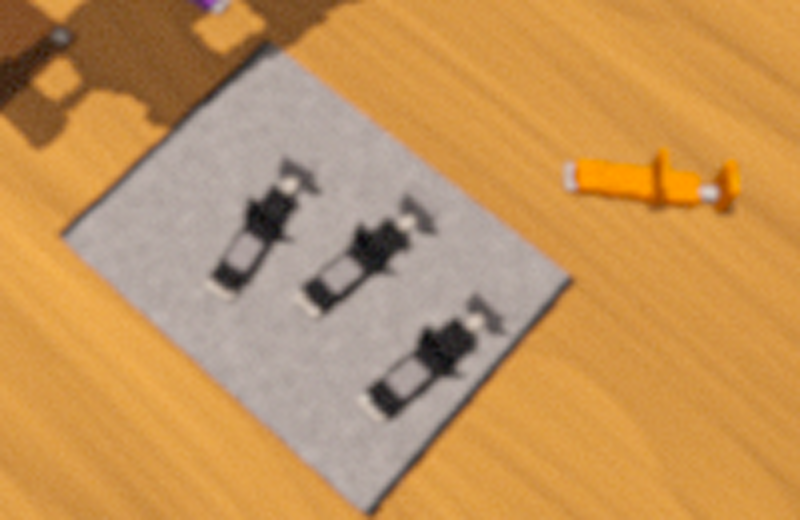

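View pics/c1.png

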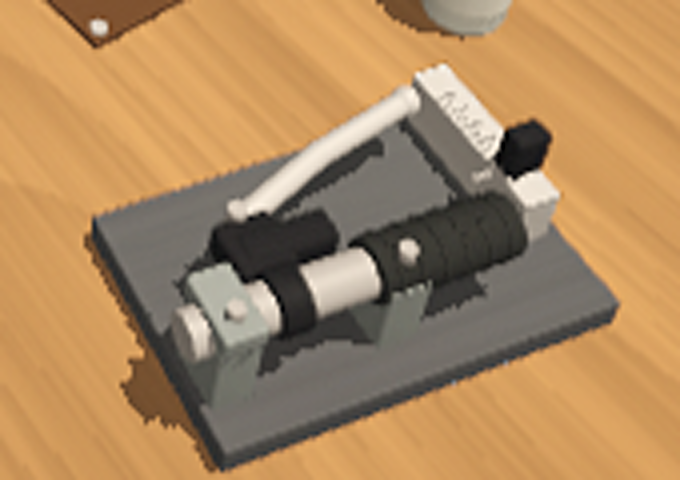

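>>> arm_command:
  increments:
    - [[-50,0,-15],0]
    - [[-100,0,-30],0]
    - [[-150,0,-45],0]
    - [[-200,0,-60],0]
    - [[-200,0,-60],0]

```text
time: 0.65
tool_pos: [0.4883, 0.2038, 0.2054]
tcp_rot: [-1.571, 0.0, -1.567]
force: [-0.2, -1.4, 0.6]
gripper_width: 0.0937
```

```bash
python3 - <<'E'
from h import *
s,im=snap('wrist','w1.png'); print(s['tool_pos'],s['tcp_rot'],s['time'])
np.save('s1.npy',s,allow_pickle=True)
cv2.imwrite('pics/w1b.png',cv2.resize(im[0:300,80:440,::-1],None,fx=2,fy=2,interpolation=cv2.INTER_CUBIC))
E
```

```text
[0.48833889 0.20376263 0.2053585 ] [-1.57121293e+00  4.88940151e-04 -1.56685010e+00] 0.65
```

View pics/w1b.png

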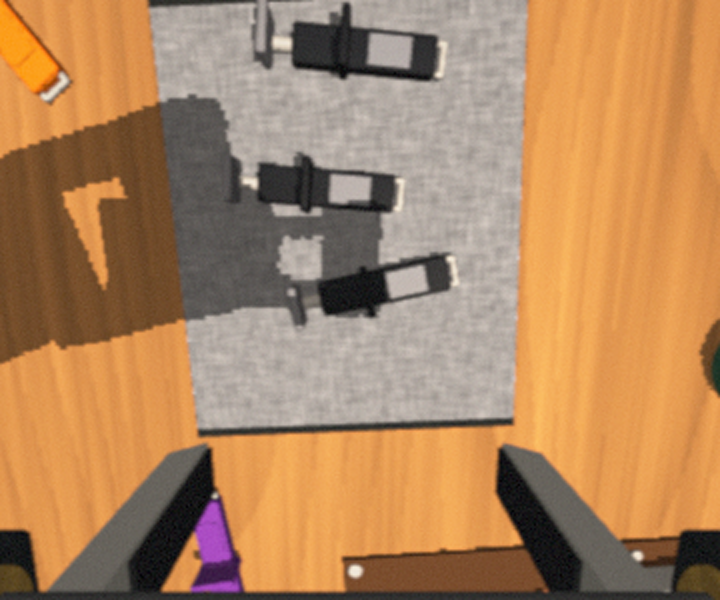

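```bash
cat >> h.py <<'E'
BOX=[(-28,55,-11,11,0,14),(1,5,-15,15,0,36),(-45,-41,-13,13,0,36)]
def wire(im,x,y,z,yaw,name,s,col=(0,255,0),sc=3,off=(0,0),plunge=0):
    c,sn=np.cos(yaw),np.sin(yaw)
    for i,b in enumerate(BOX):
        d=plunge if i==2 else 0
        P=[(X+d,Y,Z) for X in b[:2] for Y in b[2:4] for Z in b[4:]]
        W=[(x+(c*p[0]-sn*p[1])/1e3,y+(sn*p[0]+c*p[1])/1e3,z+p[2]/1e3) for p in P]
        Q=[(w2p(w,name,s)+.5-np.array(off))*sc for w in W]
        for a in range(8):
            for bb in range(a+1,8):
                if bin(a^bb).count('1')==1: cv2.line(im,tuple(np.int32(Q[a])),tuple(np.int32(Q[bb])),col,1)
E
python3 - <<'E'
from h import *
s=np.load('s1.npy',allow_pickle=True).item()
im=cv2.imread('pics/w1.png')
c=cv2.resize(im[0:170,160:340],None,fx=4,fy=4,interpolation=cv2.INTER_CUBIC)
for n,a,b in [('A',(447,272),(320,297)),('B',(395,193),(260,184)),('C',(438,58),(294,48))]:
    A=p2w((a[0]/2+80,a[1]/2),.017,'wrist',s);B=p2w((b[0]/2+80,b[1]/2),.017,'wrist',s)
    d=A-B;yaw=np.arctan2(d[1],d[0]);o=(A+B)/2-np.array([np.cos(yaw),np.sin(yaw),0])*.0135
    print(n,o[:2].round(4),np.degrees(yaw).round(1),np.linalg.norm(d))
    wire(c,o[0],o[1],.003,yaw,'wrist',s,sc=4,off=(160,0))
cv2.imwrite('pics/c2.png',c)
E
```

```text
A [0.493  0.2463] 11.2 0.08074440971783459
B [0.4585 0.3066] -3.5 0.08115735019508785
C [0.481  0.3794] -3.4 0.08196272146850424
```

View pics/c2.png

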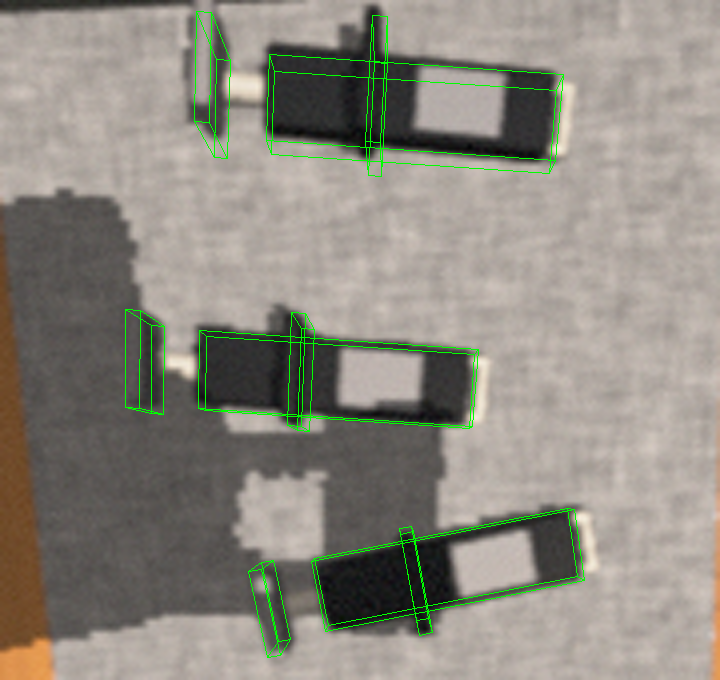

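>>> arm_command:
  increments:
    - [[-40,25,-16],-5.6]
    - [[-42.4,70,-16.6],-11.2]
    - [[-42.4,110,-16.6],-11.2]
    - [[-42.4,130,-16.6],-11.2]
    - [[-42.4,130,-16.6],-11.2]
  gripper: 1
  force: 20

```text
time: 1.2
tool_pos: [0.4724, 0.2407, 0.0727]
tcp_rot: [-1.576, -0.001, -1.376]
force: [0.0, -0.1, 0.9]
gripper_width: 0.0937
```

```bash
python3 - <<'E'
from h import *
s,im=snap('wrist','w2.png'); print(s['tool_pos'],s['tcp_rot'],s['time'])
np.save('s2.npy',s,allow_pickle=True)
c=cv2.resize(im[100:360,100:420,::-1],None,fx=2.5,fy=2.3); 
c=cv2.resize(im[120:360,130:400,::-1],None,fx=2.5,fy=2.5,interpolation=cv2.INTER_CUBIC)
wire(c,.493,.2463,.003,np.radians(11.2),'wrist',s,sc=2.5,off=(130,120))
cv2.imwrite('pics/c3.png',c)
E
```

```text
[0.47243888 0.24073983 0.07269225] [-1.57597037e+00 -1.27068112e-03 -1.37629468e+00] 1.2
```

View pics/c3.png

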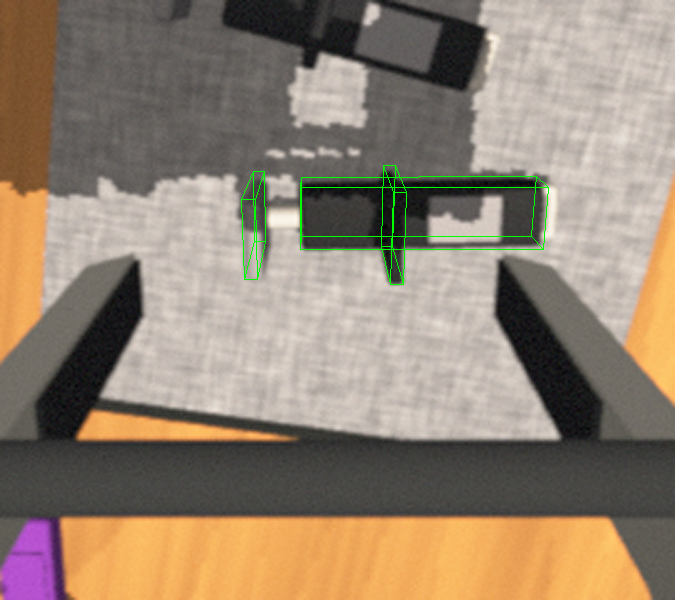

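>>> arm_command:
  increments:
    - [[0,35,0],0]
    - [[0,53,0],0]
    - [[0,53,0],0]

```text
time: 1.55
tool_pos: [0.4734, 0.2417, 0.022]
tcp_rot: [-1.572, -0.0, -1.376]
force: [-0.3, 0.8, 0.5]
gripper_width: 0.0937
```

>>> arm_command:
  increments:
    - [[0,0,0],0]
    - [[0,0,0],0]
    - [[0,0,0],0]
    - [[0,0,0],0]
    - [[0,0,0],0]
  gripper: 0.3
  force: 20

```text
time: 2.05
tool_pos: [0.4736, 0.2425, 0.0229]
tcp_rot: [-1.57, 0.0, -1.375]
force: [0.2, 0.4, -0.4]
gripper_width: 0.0573
```

```bash
python3 - <<'E'
from h import *
s,im=snap('wrist','w3.png'); print(s['tool_pos'],s['tcp_rot'],s['time'],s['gripper_width'],s['force'])
np.save('s3.npy',s,allow_pickle=True)
c=cv2.resize(im[120:360,130:400,::-1],None,fx=2.5,fy=2.5,interpolation=cv2.INTER_CUBIC)
cv2.imwrite('pics/c4.png',c)
E
```

```text
[0.47356666 0.24248239 0.02288025] [-1.57016959e+00  1.57949553e-04 -1.37528601e+00] 2.05 0.057282107123640444 [ 0.15553791  0.35753872 -0.4033862 ]
```

View pics/c4.png

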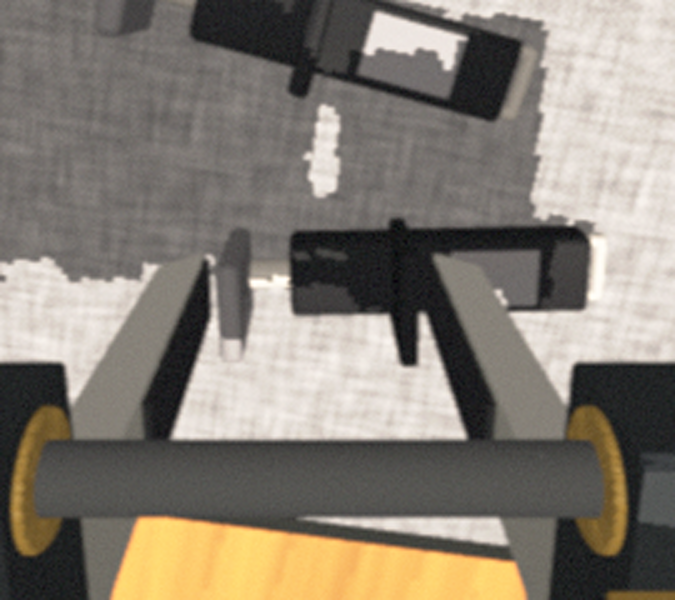

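>>> arm_command:
  increments:
    - [[0,0,0],0]
    - [[0,0,0],0]
    - [[0,0,0],0]
    - [[0,0,0],0]
    - [[0,0,0],0]

```text
time: 2.6
tool_pos: [0.4737, 0.2425, 0.0227]
tcp_rot: [-1.57, 0.0, -1.375]
force: [1.6, -0.1, 5.6]
gripper_width: 0.0379
```

>>> arm_command:
  increments:
    - [[0,-20,0],0]
    - [[0,-60,0],0]
    - [[0,-80,0],0]
    - [[0,-80,0],0]

```text
time: 3.0
tool_pos: [0.4741, 0.2428, 0.1046]
tcp_rot: [-1.568, 0.001, -1.375]
force: [0.6, 0.2, -2.6]
gripper_width: 0.0377
```

```bash
python3 - <<'E'
from h import *
s,im=snap('wrist','w4.png'); print(s['tool_pos'],s['tcp_rot'],s['time'],s['gripper_width'],s['force'])
np.save('s4.npy',s,allow_pickle=True)
c=cv2.resize(im[120:360,130:400,::-1],None,fx=2.5,fy=2.5,interpolation=cv2.INTER_CUBIC)
cv2.imwrite('pics/c5.png',c)
E
```

```text
[0.4741125  0.24277332 0.10461673] [-1.56760130e+00  7.53277372e-04 -1.37533428e+00] 3.0 0.03770684741434061 [ 0.60961987  0.20109023 -2.58119506]
```

View pics/c5.png

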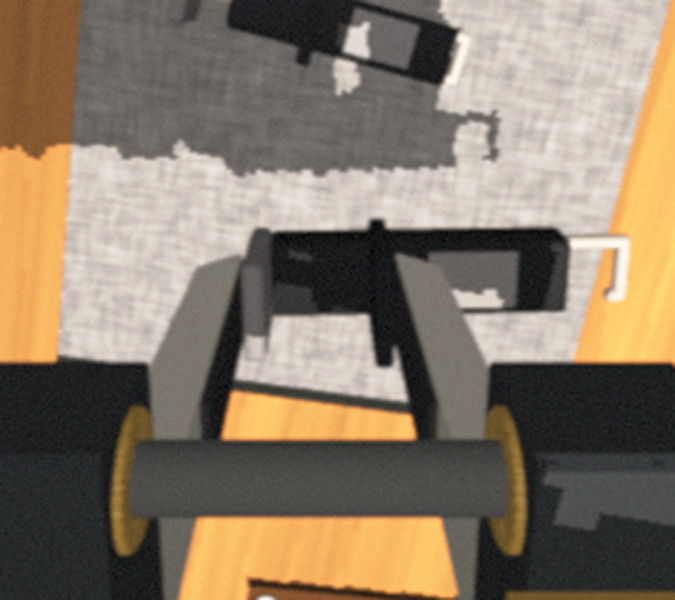

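```bash
cat >> h.py <<'E'
def t2p(P):
    c=viewer.calibration('wrist');H=np.linalg.inv(c['hand_eye']);q=H[:3,:3]@np.asarray(P,float)+H[:3,3]
    return np.array([c['fx']*q[0]/q[2]+c['cx'],c['fy']*q[1]/q[2]+c['cy']])
def p2t(px,ty):
    c=viewer.calibration('wrist');H=c['hand_eye'];d=H[:3,:3]@np.array([(px[0]-c['cx'])/c['fx'],(px[1]-c['cy'])/c['fy'],1]);o=H[:3,3]
    return o+d*(ty-o[1])/d[1]
E
python3 - <<'E'
from h import *
for y,z in [(8,71),(-8,71),(8,57),(-8,57)]:
    print(y,z,t2p((-y/1e3,.0127,(14+z)/1e3)).round(1))
# image points (crop): shank/cross corner, lip end, nose top corners
for p in [(622,242),(618,297)]:
    print(p2t((p[0]/2.5+130,p[1]/2.5+120),.0107).round(4))
im=cv2.imread('pics/w4.png'); cv2.imwrite('pics/c6.png',cv2.resize(im[200:260,320:400],None,fx=8,fy=8,interpolation=cv2.INTER_CUBIC))
E
```

```text
8 71 [379.3 216.2]
-8 71 [376.9 237.5]
8 57 [359.2 216.2]
-8 57 [357.2 237.5]
[-0.0083  0.0107  0.0838]
[0.0081 0.0107 0.0844]
```

View pics/c6.png

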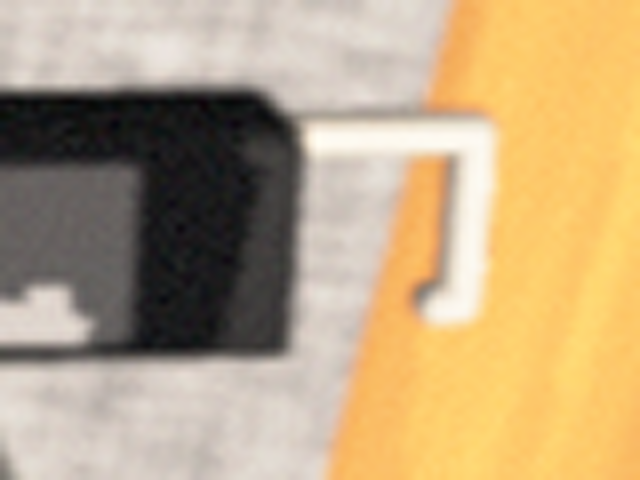

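>>> arm_command:
  increments:
    - [[40,0,2],0]
    - [[90,0,4],0]
    - [[140,0,6],0]
    - [[190,0,8],0]
    - [[240,0,10],0]

```text
time: 3.55
tool_pos: [0.529, 0.0071, 0.1006]
tcp_rot: [-1.574, 0.001, -1.375]
force: [1.0, 1.0, 0.6]
gripper_width: 0.0295
```

>>> arm_command:
  increments:
    - [[49,0,2],3]
    - [[95,0,4],7.2]
    - [[130,0,6],7.2]
    - [[141,0,6],7.2]
    - [[141,0,6],7.2]

```text
time: 4.05
tool_pos: [0.5623, -0.1288, 0.1006]
tcp_rot: [-1.573, 0.001, -1.503]
force: [-0.5, 0.0, 0.5]
gripper_width: 0.028
```

```bash
cat > look.py <<'E'
import sys
from h import *
n=sys.argv[1]
s,im=snap('wrist','w%s.png'%n); print(s['tool_pos'].round(4),s['tcp_rot'].round(4),'t',s['time'],'g',s['gripper_width'].__round__(4),s['force'].round(1))
np.save('s%s.npy'%n,s,allow_pickle=True)
cv2.imwrite('pics/z%s.png'%n,cv2.resize(im[:,:,::-1],None,fx=1.5,fy=1.5,interpolation=cv2.INTER_CUBIC))
E
python3 look.py 5
```

```text
[ 0.5623 -0.1288  0.1006] [-1.5734e+00  1.0000e-03 -1.5027e+00] t 4.05 g 0.028 [-0.5  0.   0.5]
```

View pics/z5.png

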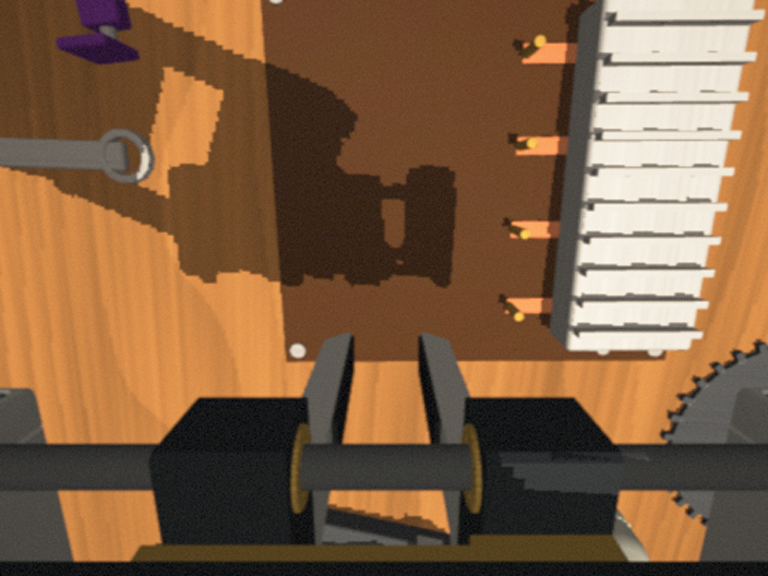

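```bash
python3 - <<'E'
from h import *
s=np.load('s5.npy',allow_pickle=True).item()
st=[]
for p in [(540,41),(531,143),(525,234),(518,316)]:
    w=p2w((p[0]/1.5,p[1]/1.5),.029,'wrist',s);st.append(w[:2]);print(w.round(4))
st=np.array(st);print(np.diff(st,axis=0),np.linalg.norm(np.diff(st,axis=0),axis=1))
s,im=snap('scene','scene1.png')
cv2.imwrite('pics/sc1.png',cv2.resize(im[120:350,130:450,::-1],None,fx=2.5,fy=2.5,interpolation=cv2.INTER_CUBIC))
E
```

```text
[0.632  0.0183 0.029 ]
[ 0.635  -0.0315  0.029 ]
[ 0.6391 -0.0809  0.029 ]
[ 0.6423 -0.1303  0.029 ]
[[ 0.00298465 -0.0497796 ]
 [ 0.00413001 -0.04940674]
 [ 0.00316231 -0.04937589]] [0.049869   0.04957906 0.04947706]
```

View pics/sc1.png

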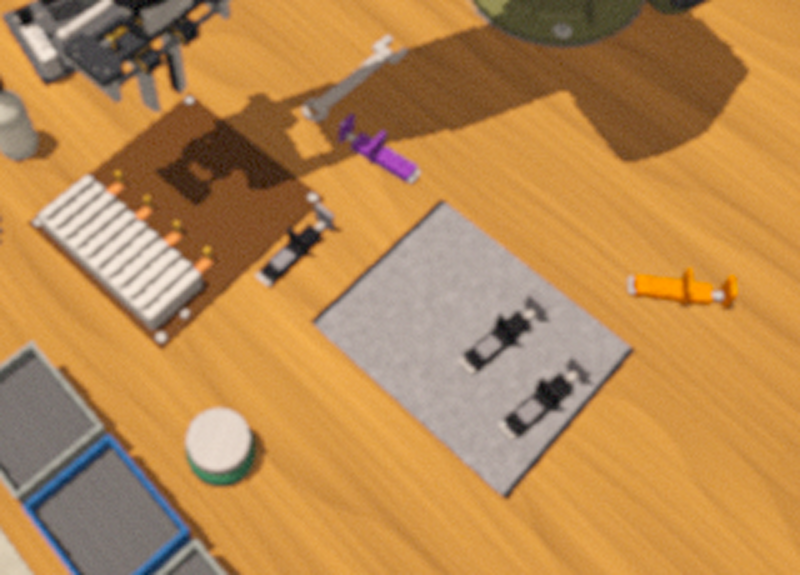

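>>> arm_command:
  increments:
    - [[-40,-20,-8],0]
    - [[-85,-40,-16],0]
    - [[-130,-50,-24],0]
    - [[-150,-50,-32],0]
    - [[-150,-50,-32],0]
  gripper: 1

```text
time: 4.65
tool_pos: [0.5194, 0.0229, 0.1527]
tcp_rot: [-1.571, 0.0, -1.496]
force: [-0.6, -1.1, 0.2]
gripper_width: 0.0647
```

```bash
python3 look.py 6
```

```text
[0.5194 0.0229 0.1527] [-1.5705e+00  3.0000e-04 -1.4960e+00] t 4.65 g 0.0647 [-0.6 -1.1  0.2]
```

View pics/z6.png

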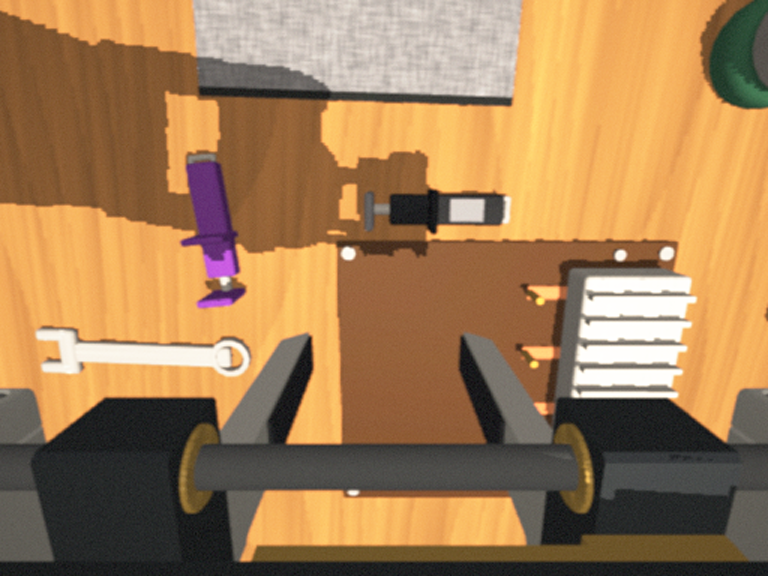

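```bash
cat >> h.py <<'E'
def fit(n,a,b,z0,s,f=1.5,off=(0,0)):
    A=p2w((a[0]/f+off[0],a[1]/f+off[1]),z0+.014,'wrist',s);B=p2w((b[0]/f+off[0],b[1]/f+off[1]),z0+.014,'wrist',s)
    d=A-B;yaw=np.arctan2(d[1],d[0]);o=(A+B)/2-np.array([np.cos(yaw),np.sin(yaw),0])*.0135
    print(n,'org',o[:2].round(4),'yaw',np.degrees(yaw).round(2),'len',np.linalg.norm(d).round(4))
    return o,yaw
def goto(s,P,yaw,cmd=None):
    """increments from current pose (measured or cmd (x,y,z,yawdeg of tool z)) to TCP P, tool z at yaw deg"""
    if cmd is None:
        cmd=list(s['tool_pos'])+[np.degrees(s['tcp_rot'][2])+90]
    d=np.asarray(P,float)-np.array(cmd[:3]);f=np.radians(cmd[3]);
    print('cmd',np.round(cmd,4),'incr x,y,z mm', np.round([1e3*(d[0]*np.sin(f)-d[1]*np.cos(f)),-1e3*d[2],1e3*(d[0]*np.cos(f)+d[1]*np.sin(f))],1),'turn',round(-(yaw-cmd[3]),2))
E
python3 - <<'E'
from h import *
s=np.load('s6.npy',allow_pickle=True).item()
o,y=fit('A',(504,209.5),(390,209.5),0,s)
im=cv2.imread('pics/w6.png')
c=cv2.resize(im[100:180,200:380],None,fx=4,fy=4,interpolation=cv2.INTER_CUBIC)
wire(c,o[0],o[1],0,y,'wrist',s,sc=4,off=(200,100)); cv2.imwrite('pics/c7.png',c)
for p in [(540,301),(534,365)]: print(p2w((p[0]/1.5,p[1]/1.5),.029,'wrist',s).round(4))
P=o-np.array([np.cos(y),np.sin(y),0])*.020
x=status.get_state();print(x['tool_pos'],x['time'])
goto(x,[P[0],P[1],.06],np.degrees(y))
E
```

```text
A org [0.5461 0.0768] yaw 4.21 len 0.082
[0.6317 0.0188 0.029 ]
[ 0.6355 -0.0313  0.029 ]
[0.5199812  0.02136283 0.15253215] 4.7
cmd [0.52   0.0214 0.1525 4.2173] incr x,y,z mm [-53.4  92.5  10.1] turn 0.01
```

View pics/c7.png

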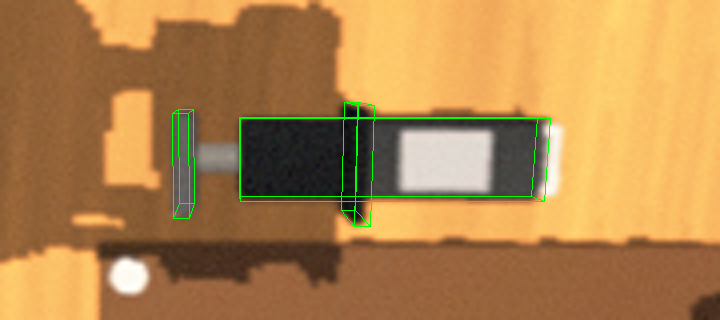

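>>> arm_command:
  increments:
    - [[-40,20,8],0]
    - [[-53.4,55,10.1],0]
    - [[-53.4,95,10.1],0]
    - [[-53.4,133.5,10.1],0]
    - [[-53.4,133.5,10.1],0]

```text
time: 5.2
tool_pos: [0.5266, 0.073, 0.0162]
tcp_rot: [-1.573, -0.0, -1.501]
force: [-0.6, -1.3, 0.4]
gripper_width: 0.0939
```

>>> arm_command:
  increments:
    - [[0,0,0],0]
    - [[0,0,0],0]
    - [[0,0,0],0]
    - [[0,0,0],0]
    - [[0,0,0],0]
  gripper: 0.3
  force: 30

```text
time: 5.7
tool_pos: [0.5271, 0.0732, 0.0192]
tcp_rot: [-1.57, -0.0, -1.501]
force: [0.2, -0.2, -0.1]
gripper_width: 0.0572
```

>>> arm_command:
  increments:
    - [[0,0,0],0]
    - [[0,0,0],0]
    - [[0,0,0],0]
    - [[0,0,0],0]
    - [[0,0,0],0]

```text
time: 6.2
tool_pos: [0.5273, 0.0733, 0.0193]
tcp_rot: [-1.57, 0.0, -1.501]
force: [-0.6, -0.4, 4.7]
gripper_width: 0.0378
```

>>> arm_command:
  increments:
    - [[0,-20,0],0]
    - [[0,-60,0],0]
    - [[0,-80,0],0]
    - [[0,-80,0],0]
    - [[0,-80,0],0]

```text
time: 6.7
tool_pos: [0.5266, 0.0733, 0.0981]
tcp_rot: [-1.572, 0.0, -1.501]
force: [1.0, -0.3, -1.3]
gripper_width: 0.0371
```

```bash
python3 look.py 7;python3 - <<'E'
from h import *
x=status.get_state()
c=np.array([.6423,-.1305]);u=np.array([np.cos(np.radians(4)),np.sin(np.radians(4))])
P=c-.076*u; goto(x,[P[0],P[1],x['tool_pos'][2]],4.0)
E
```

```text
[0.5266 0.0733 0.0981] [-1.5717  0.     -1.501 ] t 6.7 g 0.0371 [ 1.  -0.3 -1.3]
cmd [0.5263 0.0733 0.0975 4.0032] incr x,y,z mm [211.4  -0.   25.5] turn 0.0
```

View pics/z7.png

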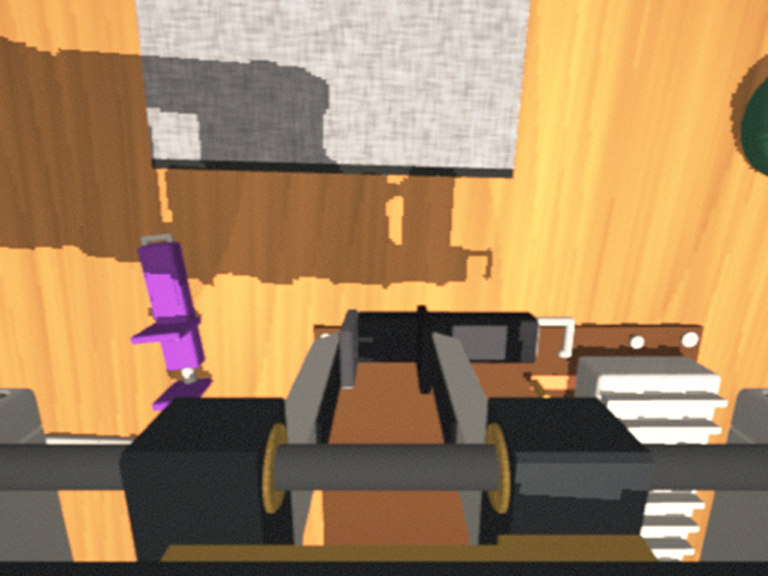

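>>> arm_command:
  increments:
    - [[20,0,5],0]
    - [[60,0,10],0]
    - [[105,0,15],0]
    - [[150,0,20],0]
    - [[190,0,25],0]

```text
time: 7.25
tool_pos: [0.5645, -0.1164, 0.0971]
tcp_rot: [-1.573, 0.001, -1.501]
force: [1.0, 0.8, -0.5]
gripper_width: 0.0371
```

>>> arm_command:
  increments:
    - [[15,15,0.5],0]
    - [[21.4,30,0.5],0]
    - [[21.4,30,0.5],0]
    - [[21.4,30,0.5],0]

```text
time: 7.65
tool_pos: [0.5667, -0.1344, 0.068]
tcp_rot: [-1.573, 0.001, -1.5]
force: [0.0, 1.2, 0.5]
gripper_width: 0.0375
```

```bash
python3 look.py 8; python3 - <<'E'
from h import *
im=cv2.imread('pics/w8.png'); cv2.imwrite('pics/c8.png',cv2.resize(im[180:270,300:420],None,fx=6,fy=6,interpolation=cv2.INTER_CUBIC))
E
```

```text
[ 0.5667 -0.1344  0.068 ] [-1.5726e+00  9.0000e-04 -1.4999e+00] t 7.65 g 0.0375 [0.  1.2 0.5]
```

View pics/c8.png

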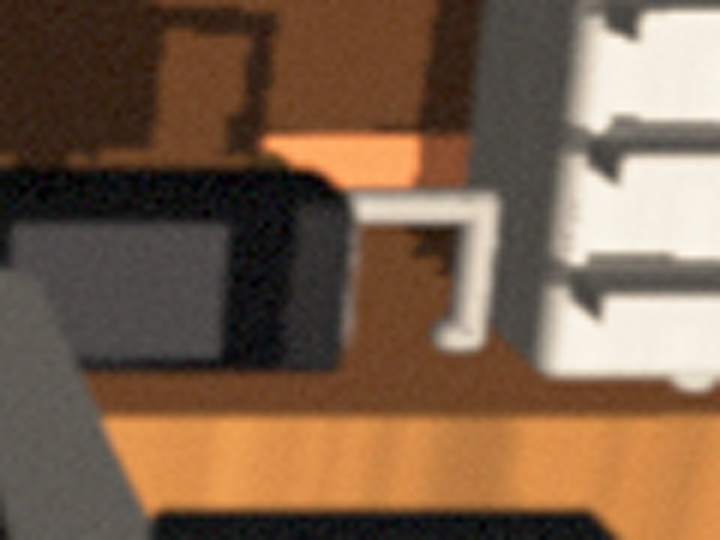

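```bash
python3 - <<'E'
from h import *
s=np.load('s8.npy',allow_pickle=True).item()
for z in (.029,.005):
    p=w2p((.6423,-.1305,z),'wrist',s);print(z,p,(p-[300,180])*6)
snap('side','side1.png'); snap('scene','scene2.png')
im=cv2.imread('pics/side1.png'); 
for z in (.029,.005):
    print(w2p((.6423,-.1305,z),'side'),w2p((.6423,-.1305,z),'scene'))
cv2.imwrite('pics/c9.png',cv2.resize(im[150:290,260:420],None,fx=4.5,fy=4.5,interpolation=cv2.INTER_CUBIC))
E
```

```text
0.029 [352.67288509 216.70763345] [316.03731052 220.24580068]
0.005 [343.94762886 207.68733976] [263.68577318 166.12403854]
[339.47065207 218.79830105] [176.61724594 188.83114315]
[338.34720751 226.05877481] [177.92860106 193.23351151]
```

View pics/c9.png

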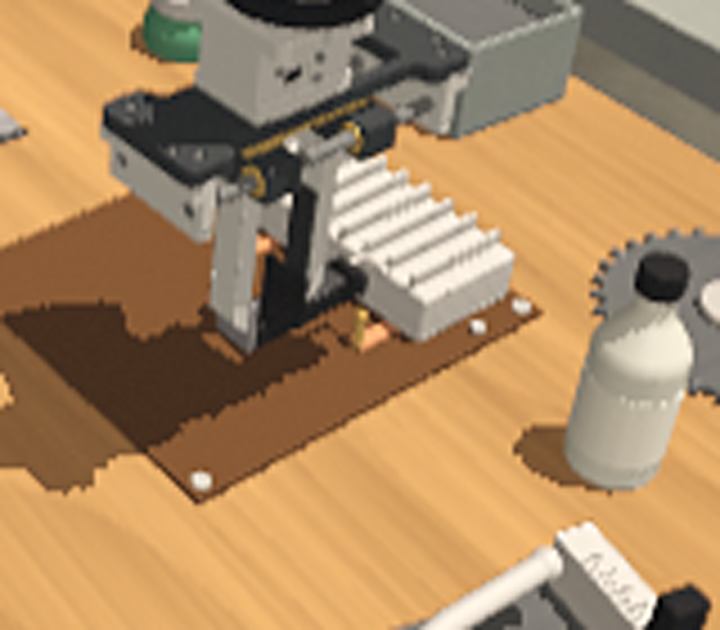

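>>> arm_command:
  increments:
    - [[0,10,0],0]
    - [[0,18,0],0]
    - [[0,24,0],0]
    - [[0,28,0],0]
    - [[0,30,0],0]

```text
time: 8.3
tool_pos: [0.567, -0.1358, 0.0383]
tcp_rot: [-1.571, 0.0, -1.501]
force: [0.4, -0.2, -0.8]
gripper_width: 0.037
```

>>> arm_command:
  increments:
    - [[0,0,0],0]
    - [[0,0,0],0]

```text
time: 8.5
tool_pos: [0.5673, -0.1359, 0.0391]
tcp_rot: [-1.571, -0.0, -1.501]
force: [-0.4, -0.4, -0.9]
gripper_width: 0.0373
```

```bash
python3 look.py 9; python3 - <<'E'
from h import *
im=cv2.imread('pics/w9.png'); cv2.imwrite('pics/c10.png',cv2.resize(im[180:270,300:420],None,fx=6,fy=6,interpolation=cv2.INTER_CUBIC))
E
```

```text
[ 0.5673 -0.1359  0.0391] [-1.5705e+00 -1.0000e-04 -1.5011e+00] t 8.5 g 0.0373 [-0.4 -0.4 -0.9]
```

View pics/c10.png

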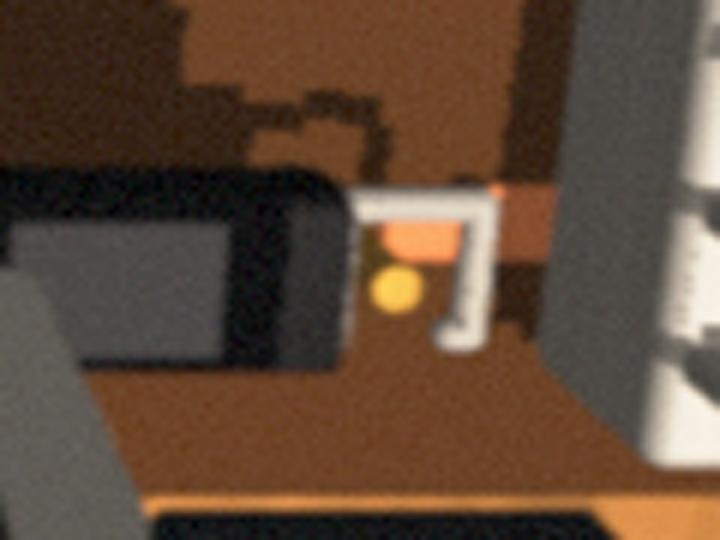

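>>> arm_command:
  increments:
    - [[0,8,0],0]
    - [[0,14.5,0],0]
    - [[0,14.5,0],0]

```text
time: 8.85
tool_pos: [0.567, -0.1358, 0.0242]
tcp_rot: [-1.571, 0.0, -1.501]
force: [-1.4, 0.9, 2.0]
gripper_width: 0.0378
```

>>> arm_command:
  increments:
    - [[0,0,0],0]
    - [[0,0,0],0]
    - [[0,0,0],0]
    - [[0,0,0],0]
    - [[0,0,0],0]
  gripper: 0.75

```text
time: 9.35
tool_pos: [0.5672, -0.1358, 0.0244]
tcp_rot: [-1.571, 0.0, -1.501]
force: [0.7, -0.0, -0.5]
gripper_width: 0.0698
```

>>> arm_command:
  increments:
    - [[0,-20,0],0]
    - [[0,-60,0],0]
    - [[0,-100,0],0]
    - [[0,-120,0],0]
    - [[0,-120,0],0]

```text
time: 9.85
tool_pos: [0.5685, -0.1362, 0.1477]
tcp_rot: [-1.566, -0.002, -1.501]
force: [0.9, 0.9, -0.6]
gripper_width: 0.0707
```

```bash
python3 look.py 10; python3 - <<'E'
from h import *
im=cv2.imread('pics/w10.png'); cv2.imwrite('pics/c10.png',cv2.resize(im[120:270,220:420],None,fx=4,fy=4,interpolation=cv2.INTER_CUBIC))
E
```

```text
[ 0.5685 -0.1362  0.1477] [-1.5657 -0.002  -1.5009] t 9.85 g 0.0707 [ 0.9  0.9 -0.6]
```

View pics/c10.png

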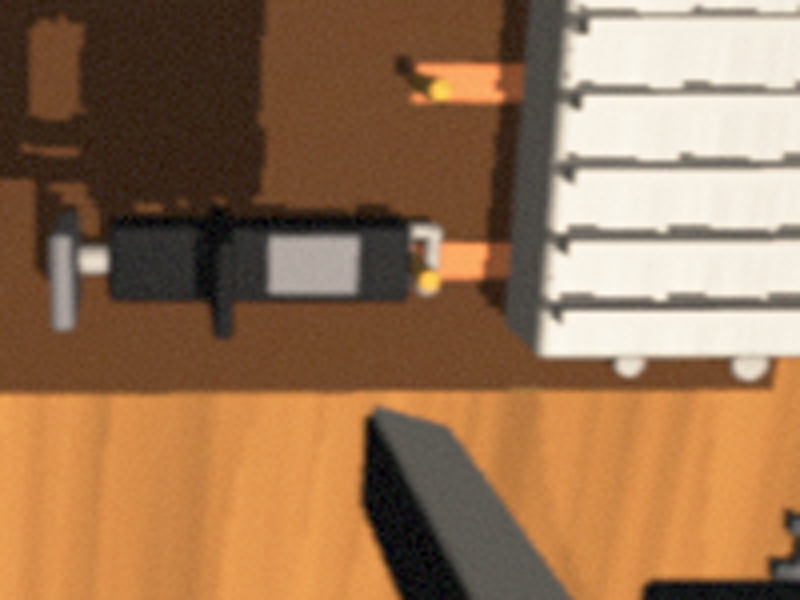

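>>> arm_command:
  increments:
    - [[-48,0,-10],0]
    - [[-96,0,-20],0]
    - [[-144,0,-30],0]
    - [[-192,0,-40],0]
    - [[-240,0,-50],0]
  gripper: 1

```text
time: 10.4
tool_pos: [0.4991, 0.1017, 0.1429]
tcp_rot: [-1.573, -0.0, -1.501]
force: [2.0, 0.1, -0.0]
gripper_width: 0.0937
```

>>> arm_command:
  increments:
    - [[-48,0,-10],4]
    - [[-96,0,-20],7.5]
    - [[-140,0,-35],7.5]
    - [[-153,0,-40],7.5]
    - [[-153,0,-40],7.5]

```text
time: 10.9
tool_pos: [0.4489, 0.251, 0.1432]
tcp_rot: [-1.573, -0.001, -1.629]
force: [-0.4, -0.1, -0.1]
gripper_width: 0.0942
```

```bash
python3 look.py 11
```

```text
[0.4489 0.251  0.1432] [-1.5726e+00 -1.0000e-03 -1.6290e+00] t 10.9 g 0.0942 [-0.4 -0.1 -0.1]
```

View pics/z11.png

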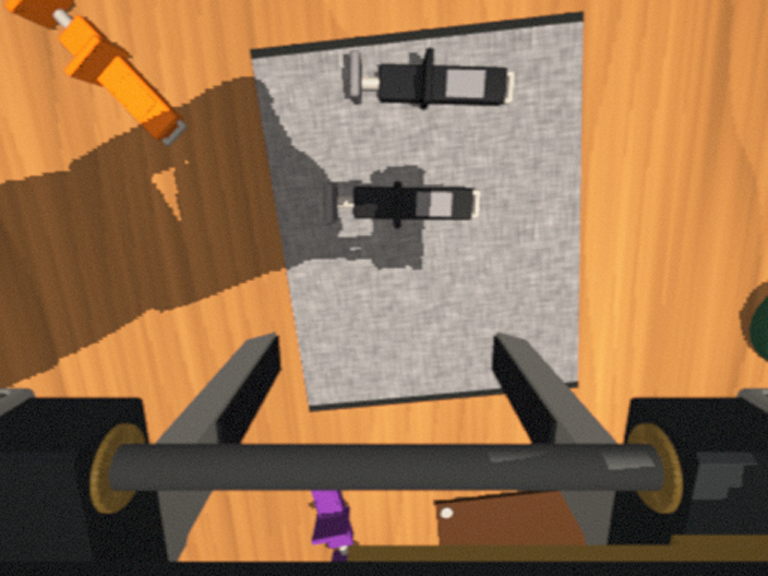

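```bash
python3 - <<'E'
from h import *
s=np.load('s11.npy',allow_pickle=True).item()
im=cv2.imread('pics/w11.png')
c=cv2.resize(im[20:170,200:360],None,fx=4.5,fy=4.5,interpolation=cv2.INTER_CUBIC)
for n,a,b in [('B',(471,204.5),(354,202.5)),('C',(507,86.5),(380,83.5))]:
    o,y=fit(n,a,b,.003,s); wire(c,o[0],o[1],.003,y,'wrist',s,sc=4.5,off=(200,20))
    P=o-np.array([np.cos(y),np.sin(y),0])*.020
    goto(status.get_state(),[P[0],P[1],.0225],np.degrees(y))
cv2.imwrite('pics/c11.png',c)
E
```

```text
B org [0.457  0.3074] yaw -4.36 len 0.0806
cmd [ 0.4496  0.2498  0.1434 -3.4156] incr x,y,z mm [-58.3 120.9 -16. ] turn 0.95
C org [0.4802 0.381 ] yaw -4.68 len 0.0818
cmd [ 0.4496  0.2498  0.1434 -3.4156] incr x,y,z mm [-133.3  120.9    2.8] turn 1.26
```

View pics/c11.png

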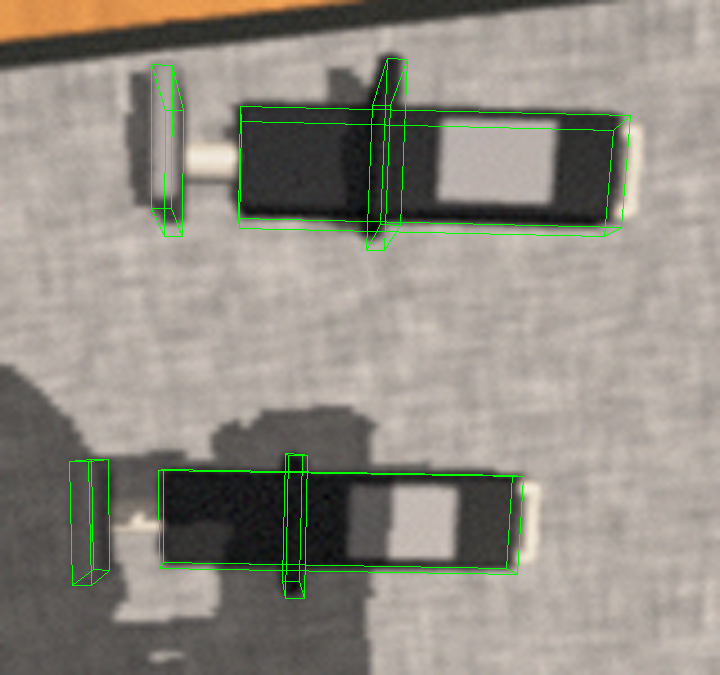

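>>> arm_command:
  increments:
    - [[-40,20,-12],0.5]
    - [[-59,55,-16],0.5]
    - [[-59,95,-16],0.5]
    - [[-59,120.7,-16],0.5]
    - [[-59,120.7,-16],0.5]

```text
time: 11.45
tool_pos: [0.4369, 0.3075, 0.0204]
tcp_rot: [-1.575, -0.003, -1.642]
force: [-0.5, 0.1, 0.4]
gripper_width: 0.0941
```

>>> arm_command:
  increments:
    - [[0,0,0],0]
    - [[0,0,0],0]
    - [[0,0,0],0]
    - [[0,0,0],0]
    - [[0,0,0],0]
  gripper: 0.3
  force: 30

```text
time: 11.95
tool_pos: [0.4378, 0.3099, 0.0243]
tcp_rot: [-1.57, 0.001, -1.641]
force: [-0.2, 0.0, 0.1]
gripper_width: 0.0575
```

>>> arm_command:
  increments:
    - [[0,0,0],0]
    - [[0,0,0],0]
    - [[0,0,0],0]
    - [[0,0,0],0]
    - [[0,0,0],0]

```text
time: 12.45
tool_pos: [0.438, 0.31, 0.0242]
tcp_rot: [-1.57, 0.001, -1.641]
force: [1.2, -0.3, 4.9]
gripper_width: 0.0376
```

>>> arm_command:
  increments:
    - [[0,-20,0],0]
    - [[0,-60,0],0]
    - [[0,-80,0],0]
    - [[0,-80,0],0]
    - [[0,-80,0],0]

```text
time: 12.95
tool_pos: [0.4373, 0.3096, 0.1029]
tcp_rot: [-1.571, -0.0, -1.641]
force: [-0.1, 0.4, -0.8]
gripper_width: 0.0373
```

```bash
python3 look.py 12;python3 - <<'E'
from h import *
x=status.get_state()
c=np.array([.6354,-.0316]);u=np.array([np.cos(np.radians(4)),np.sin(np.radians(4))])
P=c-.076*u; goto(x,[P[0],P[1],.068],4.0)
im=cv2.imread('pics/w12.png'); cv2.imwrite('pics/c12.png',cv2.resize(im[180:270,180:400],None,fx=3.6,fy=3.6,interpolation=cv2.INTER_CUBIC))
print([(t2p((-y/1e3,.0127,.085))-[180,180])*3.6 for y in (8,-8)])
E
```

```text
[0.4373 0.3096 0.1029] [-1.5715e+00 -4.0000e-04 -1.6405e+00] t 12.95 g 0.0373 [-0.1  0.4 -0.8]
cmd [ 0.437   0.3095  0.1023 -3.9967] incr x,y,z mm [337.   34.3 146.4] turn -8.0
[array([716.20505337, 130.38815954]), array([707.49714958, 207.15531143])]
```

View pics/c12.png

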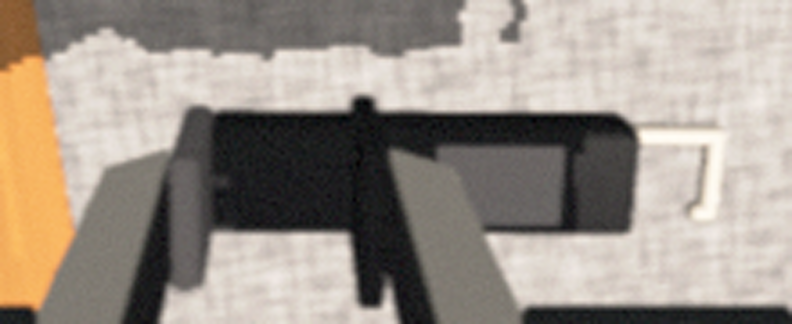

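```bash
python3 - <<'E'
from h import *
for p in [(716,133),(706,213)]: print(p2t((p[0]/3.6+180,p[1]/3.6+180),.0122).round(4))
E
```

```text
[-0.0076  0.0122  0.0848]
[0.009  0.0122 0.0846]
```

>>> arm_command:
  increments:
    - [[25,0,11],0]
    - [[70,0,30],0]
    - [[115,0,50],0]
    - [[160,0,70],0]
    - [[205,0,89],0]

```text
time: 13.5
tool_pos: [0.5117, 0.0971, 0.1021]
tcp_rot: [-1.573, -0.0, -1.64]
force: [0.8, 0.7, -0.6]
gripper_width: 0.0373
```

>>> arm_command:
  increments:
    - [[45,0,20],-3]
    - [[85,0,38],-6]
    - [[120,0,52],-8]
    - [[131.3,10,57.4],-8]
    - [[131.3,10,57.4],-8]

```text
time: 14.0
tool_pos: [0.5591, -0.0369, 0.0909]
tcp_rot: [-1.575, 0.001, -1.504]
force: [0.1, 0.1, -1.1]
gripper_width: 0.0374
```

```bash
python3 look.py 13; python3 - <<'E'
from h import *
x=status.get_state()
c=np.array([.6354,-.0316]);u=np.array([np.cos(np.radians(4)),np.sin(np.radians(4))])
P=c-.076*u; goto(x,[P[0],P[1],.041],4.0)
im=cv2.imread('pics/w13.png'); cv2.imwrite('pics/c13.png',cv2.resize(im[150:270,260:420],None,fx=5,fy=5,interpolation=cv2.INTER_CUBIC))
E
```

```text
[ 0.5591 -0.0369  0.0909] [-1.5751e+00  9.0000e-04 -1.5037e+00] t 14.0 g 0.0374 [ 0.1  0.1 -1.1]
cmd [ 0.5592 -0.0356  0.0918  3.9183] incr x,y,z mm [ 1.3 50.8  0.3] turn -0.08
```

View pics/c13.png

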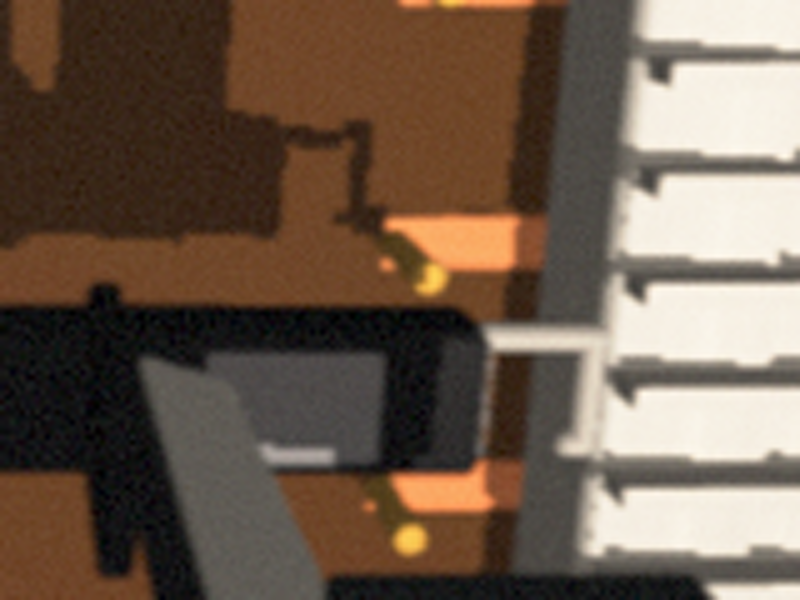

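```bash
python3 - <<'E'
from h import *
s=np.load('s13.npy',allow_pickle=True).item()
for p in [(432,278),(410,540)]: print(p2w((p[0]/5+260,p[1]/5+150),.029,'wrist',s).round(4))
E
```

```text
[ 0.636  -0.0308  0.029 ]
[ 0.6392 -0.0806  0.029 ]
```

>>> arm_command:
  increments:
    - [[0.2,15,0.6],0]
    - [[0.2,30,0.6],0]
    - [[0.2,42,0.6],0]
    - [[0.2,50,0.6],0]
    - [[0.2,50,0.6],0]

```text
time: 14.55
tool_pos: [0.5602, -0.0354, 0.0425]
tcp_rot: [-1.573, 0.0, -1.5]
force: [0.2, -0.5, 0.2]
gripper_width: 0.0374
```

>>> arm_command:
  increments:
    - [[0,0,0],0]
    - [[0,0,0],0]

```text
time: 14.75
tool_pos: [0.5612, -0.036, 0.0443]
tcp_rot: [-1.57, -0.0, -1.501]
force: [-0.9, 0.1, -2.0]
gripper_width: 0.0374
```

```bash
python3 look.py 14; python3 - <<'E'
from h import *
im=cv2.imread('pics/w14.png'); cv2.imwrite('pics/c14.png',cv2.resize(im[180:270,300:420],None,fx=6,fy=6,interpolation=cv2.INTER_CUBIC))
E
```

```text
[ 0.5612 -0.036   0.0443] [-1.5698e+00 -2.0000e-04 -1.5009e+00] t 14.75 g 0.0374 [-0.9  0.1 -2. ]
```

View pics/c14.png

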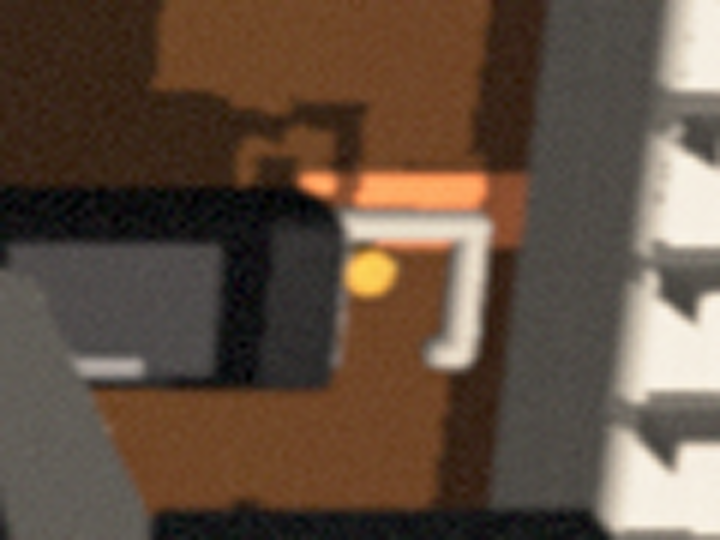

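>>> arm_command:
  increments:
    - [[-1.8,0,-1.8],0]
    - [[-1.8,6,-1.8],0]
    - [[-1.8,12,-1.8],0]
    - [[-1.8,17.8,-1.8],0]
    - [[-1.8,17.8,-1.8],0]

```text
time: 15.3
tool_pos: [0.5588, -0.0344, 0.0257]
tcp_rot: [-1.571, 0.0, -1.501]
force: [-1.6, 0.5, 3.5]
gripper_width: 0.037
```

```bash
python3 look.py 15; python3 - <<'E'
from h import *
im=cv2.imread('pics/w15.png'); cv2.imwrite('pics/c15.png',cv2.resize(im[180:270,300:420],None,fx=6,fy=6,interpolation=cv2.INTER_CUBIC))
E
```

```text
[ 0.5588 -0.0344  0.0257] [-1.5714  0.     -1.501 ] t 15.3 g 0.037 [-1.6  0.5  3.5]
```

View pics/c15.png

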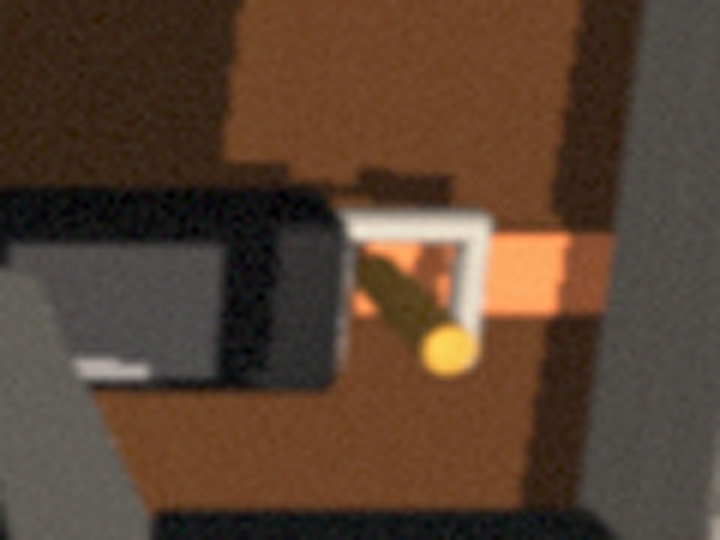

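>>> arm_command:
  increments:
    - [[0,0,0],0]
    - [[0,0,0],0]
    - [[0,0,0],0]
    - [[0,0,0],0]
    - [[0,0,0],0]
  gripper: 0.75

```text
time: 15.85
tool_pos: [0.5589, -0.0343, 0.0259]
tcp_rot: [-1.571, 0.0, -1.501]
force: [0.5, 0.8, 0.1]
gripper_width: 0.0697
```

>>> arm_command:
  increments:
    - [[0,-20,0],0]
    - [[0,-60,0],0]
    - [[0,-100,0],0]
    - [[0,-120,0],0]
    - [[0,-120,0],0]

```text
time: 16.35
tool_pos: [0.5601, -0.0345, 0.1491]
tcp_rot: [-1.566, -0.001, -1.501]
force: [0.2, -0.7, -0.6]
gripper_width: 0.0707
```

```bash
python3 look.py 16; python3 - <<'E'
from h import *
im=cv2.imread('pics/w16.png'); cv2.imwrite('pics/c16.png',cv2.resize(im[120:270,220:420],None,fx=4,fy=4,interpolation=cv2.INTER_CUBIC))
E
```

```text
[ 0.5601 -0.0345  0.1491] [-1.5656e+00 -1.0000e-03 -1.5010e+00] t 16.35 g 0.0707 [ 0.2 -0.7 -0.6]
```

View pics/c16.png

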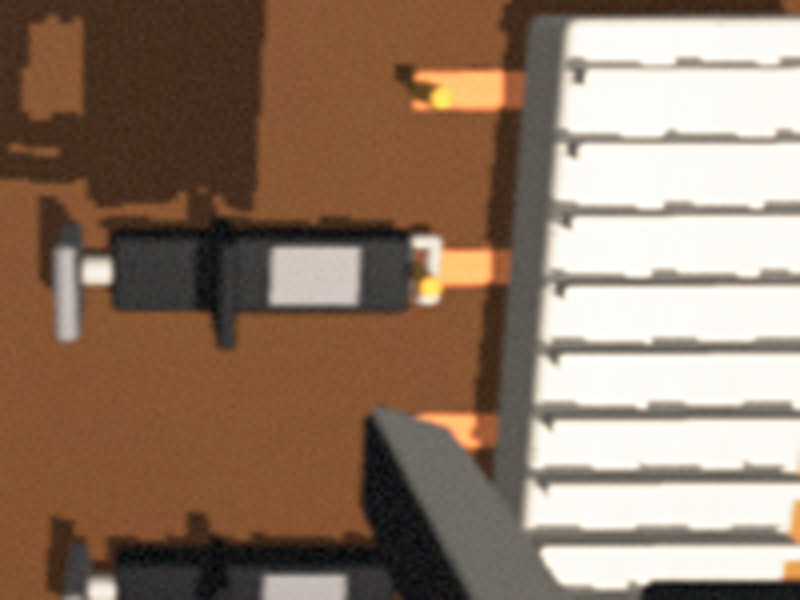

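>>> arm_command:
  increments:
    - [[-45,0,-9],0]
    - [[-90,0,-18],0]
    - [[-138,0,-28],0]
    - [[-186,0,-37],0]
    - [[-234,0,-47],0]
  gripper: 1

```text
time: 16.9
tool_pos: [0.4943, 0.1973, 0.1444]
tcp_rot: [-1.573, -0.001, -1.501]
force: [1.0, 0.2, 0.2]
gripper_width: 0.0936
```

>>> arm_command:
  increments:
    - [[-48,0,-10],4]
    - [[-90,0,-18],8]
    - [[-120,0,-25],8]
    - [[-126,0,-27],8]
    - [[-126,0,-27],8]

```text
time: 17.4
tool_pos: [0.4592, 0.3198, 0.1445]
tcp_rot: [-1.573, -0.001, -1.639]
force: [-0.2, -0.5, -0.1]
gripper_width: 0.0939
```

```bash
python3 look.py 17
```

```text
[0.4592 0.3198 0.1445] [-1.5725e+00 -1.3000e-03 -1.6389e+00] t 17.4 g 0.0939 [-0.2 -0.5 -0.1]
```

View pics/z17.png

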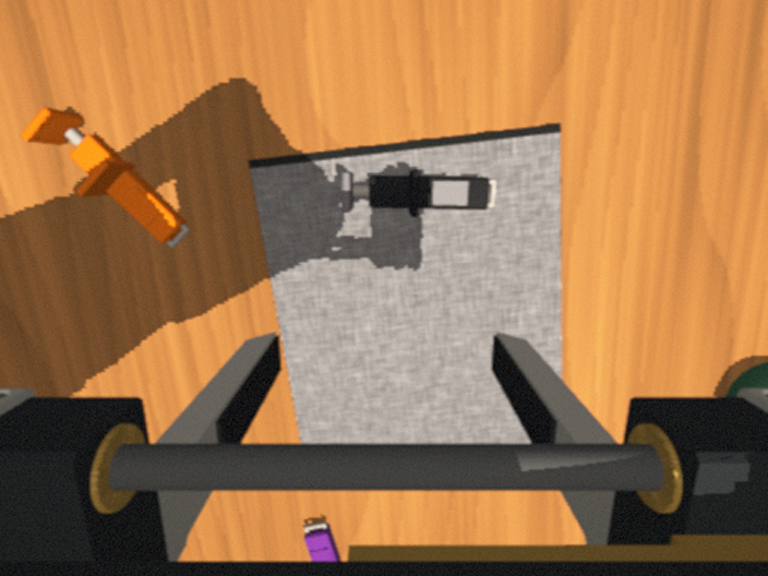

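Probe B is hooked on stud 2. Probe C remains on the mat at (430,191).

```bash
python3 - <<'E'
from h import *
s=np.load('s17.npy',allow_pickle=True).item()
im=cv2.imread('pics/w17.png')
c=cv2.resize(im[90:160,200:360],None,fx=4.5,fy=4.5,interpolation=cv2.INTER_CUBIC)
for n,a,b in [('C',(488,193),(370,191))]:
    o,y=fit(n,a,b,.003,s); wire(c,o[0],o[1],.003,y,'wrist',s,sc=4.5,off=(200,90))
    P=o-np.array([np.cos(y),np.sin(y),0])*.020
    goto(status.get_state(),[P[0],P[1],.0225],np.degrees(y))
cv2.imwrite('pics/c17.png',c)
E
```

```text
C org [0.4798 0.3829] yaw -4.92 len 0.0811
cmd [ 0.4598  0.319   0.1448 -3.9709] incr x,y,z mm [-65.5 122.3  -4.5] turn 0.95
```

View pics/c17.png

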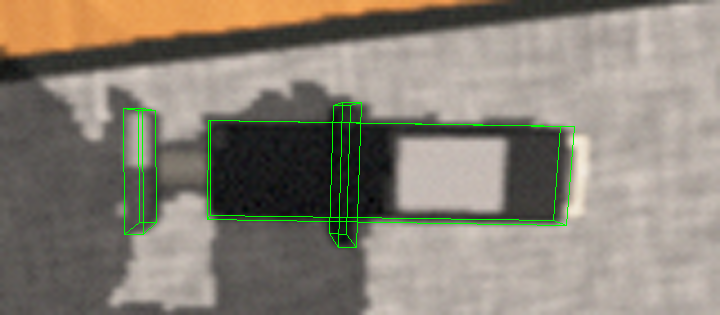

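>>> arm_command:
  increments:
    - [[-40,20,-3],0.6]
    - [[-66,50,-4.5],0.6]
    - [[-66,90,-4.5],0.6]
    - [[-66,123,-4.5],0.6]
    - [[-66,123,-4.5],0.6]

```text
time: 17.95
tool_pos: [0.4601, 0.3837, 0.0197]
tcp_rot: [-1.573, -0.003, -1.652]
force: [0.1, -0.2, 1.0]
gripper_width: 0.0939
```

>>> arm_command:
  increments:
    - [[0,0,0],0]
    - [[0,0,0],0]
    - [[0,0,0],0]
    - [[0,0,0],0]
    - [[0,0,0],0]
  gripper: 0.3
  force: 30

```text
time: 18.45
tool_pos: [0.4602, 0.3857, 0.0232]
tcp_rot: [-1.571, 0.0, -1.651]
force: [-0.0, 0.2, 0.4]
gripper_width: 0.0574
```

>>> arm_command:
  increments:
    - [[0,0,0],0]
    - [[0,0,0],0]
    - [[0,0,0],0]
    - [[0,0,0],0]
    - [[0,0,0],0]

```text
time: 18.95
tool_pos: [0.4603, 0.3859, 0.0233]
tcp_rot: [-1.57, 0.0, -1.651]
force: [0.1, -0.9, 5.6]
gripper_width: 0.0374
```

>>> arm_command:
  increments:
    - [[0,-20,0],0]
    - [[0,-60,0],0]
    - [[0,-80,0],0]
    - [[0,-80,0],0]
    - [[0,-80,0],0]

```text
time: 19.45
tool_pos: [0.4597, 0.3855, 0.1019]
tcp_rot: [-1.572, -0.001, -1.651]
force: [0.1, -0.3, -1.4]
gripper_width: 0.0375
```

```bash
python3 look.py 18;python3 - <<'E'
from h import *
x=status.get_state()
c=np.array([.632,.0185]);u=np.array([np.cos(np.radians(4)),np.sin(np.radians(4))])
P=c-.076*u; goto(x,[P[0],P[1],.09],4.0)
im=cv2.imread('pics/w18.png'); cv2.imwrite('pics/c18.png',cv2.resize(im[180:270,180:400],None,fx=3.6,fy=3.6,interpolation=cv2.INTER_CUBIC))
print([(t2p((-y/1e3,.0125,.085))-[180,180])*3.6 for y in (8,-8)])
E
```

```text
[0.4597 0.3855 0.1019] [-1.5717e+00 -7.0000e-04 -1.6510e+00] t 19.45 g 0.0375 [ 0.1 -0.3 -1.4]
cmd [ 0.4594  0.3853  0.1013 -4.5959] incr x,y,z mm [363.2  11.3 126.3] turn -8.6
[array([716.57778843, 130.73782339]), array([707.85399152, 207.56979597])]
```

View pics/c18.png

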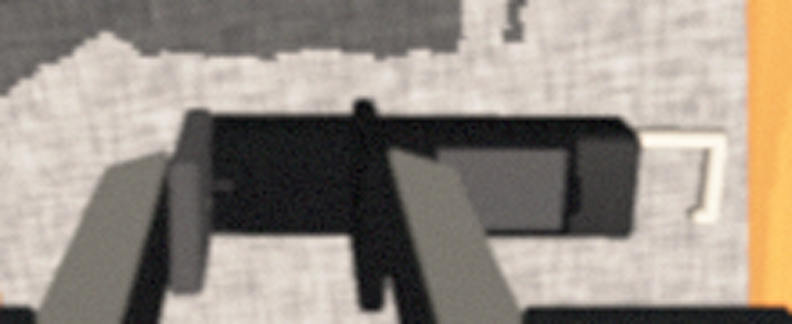

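>>> arm_command:
  increments:
    - [[25,0,9],0]
    - [[70,0,25],0]
    - [[116,0,41],0]
    - [[162,0,57],0]
    - [[208,0,73],0]

```text
time: 20.0
tool_pos: [0.5155, 0.1706, 0.1012]
tcp_rot: [-1.573, -0.001, -1.651]
force: [0.6, 0.0, -0.2]
gripper_width: 0.0373
```

>>> arm_command:
  increments:
    - [[46,0,16],-3]
    - [[92,0,32],-6]
    - [[135,0,47],-8.6]
    - [[153.9,5,53.3],-8.6]
    - [[153.9,10,53.3],-8.6]

```text
time: 20.5
tool_pos: [0.5566, 0.0125, 0.0911]
tcp_rot: [-1.573, 0.0, -1.504]
force: [-0.3, 1.4, -1.6]
gripper_width: 0.0377
```

>>> arm_command:
  increments:
    - [[0,0,0],0]
    - [[0,0,0],0]

```text
time: 20.7
tool_pos: [0.5564, 0.016, 0.0922]
tcp_rot: [-1.572, 0.0, -1.5]
force: [-0.2, -0.1, -1.1]
gripper_width: 0.0372
```

```bash
python3 look.py 19; python3 - <<'E'
from h import *
x=status.get_state()
c=np.array([.632,.0185]);u=np.array([np.cos(np.radians(4)),np.sin(np.radians(4))])
P=c-.076*u; goto(x,[P[0],P[1],.041],4.0)
im=cv2.imread('pics/w19.png'); cv2.imwrite('pics/c19.png',cv2.resize(im[150:270,260:420],None,fx=5,fy=5,interpolation=cv2.INTER_CUBIC))
E
```

```text
[0.5564 0.016  0.0922] [-1.5724e+00  3.0000e-04 -1.5000e+00] t 20.7 g 0.0372 [-0.2 -0.1 -1.1]
cmd [0.5566 0.016  0.0926 4.0774] incr x,y,z mm [ 2.8 51.6 -0.6] turn 0.08
```

View pics/c19.png

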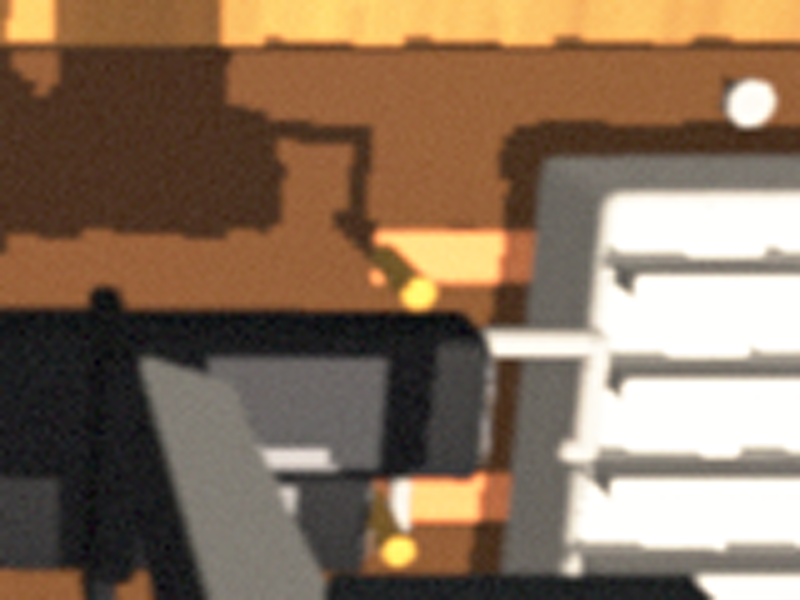

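```bash
python3 - <<'E'
from h import *
s=np.load('s19.npy',allow_pickle=True).item()
for p in [(418,294),(399,550)]: print(p2w((p[0]/5+260,p[1]/5+150),.029,'wrist',s).round(4))
for p in [(600,341),(582,454)]: print(p2t((p[0]/5+260,p[1]/5+150),.0113).round(4))
E
```

```text
[0.6319 0.0188 0.029 ]
[ 0.6356 -0.0304  0.029 ]
[-0.007   0.0113  0.0851]
[0.0099 0.0113 0.0844]
```

>>> arm_command:
  increments:
    - [[1.1,15,-0.6],0]
    - [[1.1,30,-0.6],0]
    - [[1.1,44,-0.6],0]
    - [[1.1,50,-0.6],0]
    - [[1.1,50,-0.6],0]

```text
time: 21.25
tool_pos: [0.5561, 0.0141, 0.0422]
tcp_rot: [-1.572, 0.0, -1.5]
force: [0.1, -0.5, -0.5]
gripper_width: 0.0373
```

>>> arm_command:
  increments:
    - [[0,0,0],0]
    - [[0,0,0],0]

```text
time: 21.45
tool_pos: [0.5568, 0.0138, 0.0436]
tcp_rot: [-1.57, -0.0, -1.501]
force: [0.4, -0.7, -0.9]
gripper_width: 0.0375
```

```bash
python3 look.py 20; python3 - <<'E'
from h import *
im=cv2.imread('pics/w20.png'); cv2.imwrite('pics/c20.png',cv2.resize(im[180:270,300:420],None,fx=6,fy=6,interpolation=cv2.INTER_CUBIC))
E
```

```text
[0.5568 0.0138 0.0436] [-1.5697e+00 -1.0000e-04 -1.5009e+00] t 21.45 g 0.0375 [ 0.4 -0.7 -0.9]
```

View pics/c20.png

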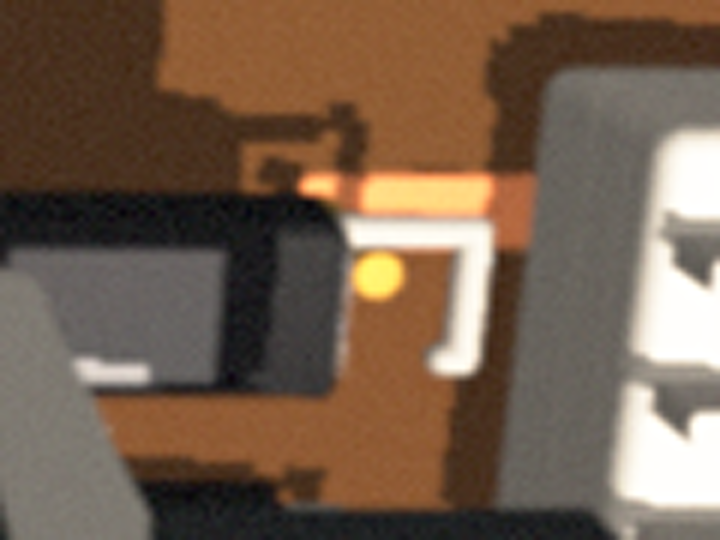

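>>> arm_command:
  increments:
    - [[-1.8,0,-1.5],0]
    - [[-1.8,6,-1.5],0]
    - [[-1.8,12,-1.5],0]
    - [[-1.8,18,-1.5],0]
    - [[-1.8,18,-1.5],0]

```text
time: 22.0
tool_pos: [0.5547, 0.0154, 0.0247]
tcp_rot: [-1.572, 0.0, -1.501]
force: [-2.7, -0.6, 2.8]
gripper_width: 0.0375
```

>>> arm_command:
  increments:
    - [[0,0,0],0]
    - [[0,0,0],0]
    - [[0,0,0],0]
    - [[0,0,0],0]
    - [[0,0,0],0]
  gripper: 0.75

```text
time: 22.5
tool_pos: [0.5547, 0.0155, 0.0249]
tcp_rot: [-1.571, 0.0, -1.501]
force: [-0.4, -0.5, 0.5]
gripper_width: 0.0701
```

>>> arm_command:
  increments:
    - [[0,-20,0],0]
    - [[0,-60,0],0]
    - [[0,-100,0],0]
    - [[0,-120,0],0]
    - [[0,-120,0],0]

```text
time: 23.0
tool_pos: [0.556, 0.0154, 0.148]
tcp_rot: [-1.566, -0.001, -1.501]
force: [-0.7, -0.4, 0.3]
gripper_width: 0.0708
```

```bash
python3 look.py 21; python3 - <<'E'
from h import *
im=cv2.imread('pics/w21.png'); cv2.imwrite('pics/c21.png',cv2.resize(im[120:270,220:420],None,fx=4,fy=4,interpolation=cv2.INTER_CUBIC))
s,im=snap('side','side2.png')
cv2.imwrite('pics/sd2.png',cv2.resize(im[220:380,280:470,::-1],None,fx=4,fy=4,interpolation=cv2.INTER_CUBIC))
E
```

```text
[0.556  0.0154 0.148 ] [-1.5657e+00 -5.0000e-04 -1.5010e+00] t 23.0 g 0.0708 [-0.7 -0.4  0.3]
```

View pics/c21.png

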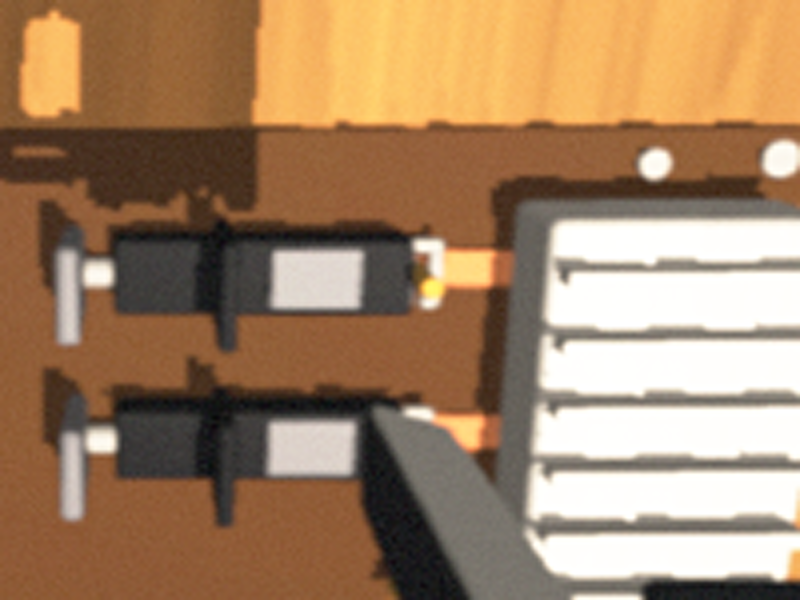

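View pics/sd2.png

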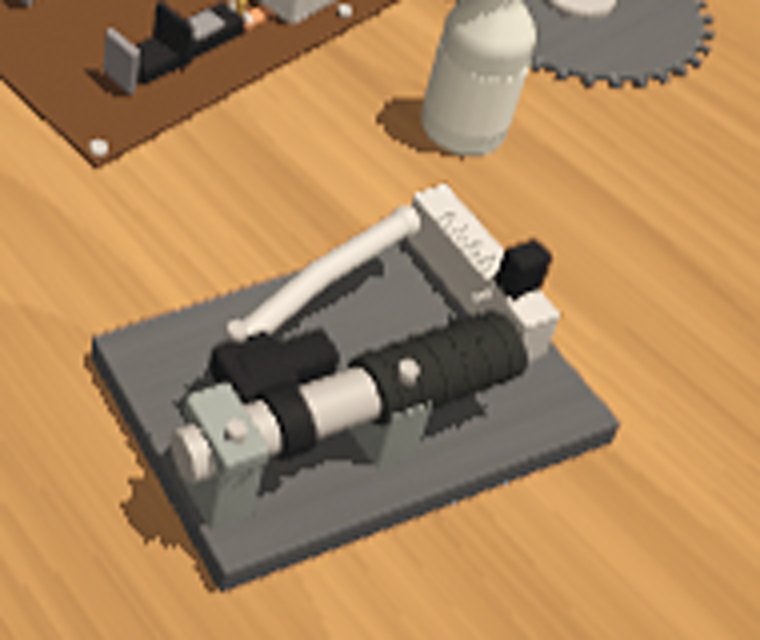

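```bash
python3 - <<'E'
from h import *
f=lambda c,z:print(c,p2w((c[0]/4+280,c[1]/4+220),z,'side').round(4))
f((93,343),.018);f((220,578),.018);f((618,428),.018)
f((237,328),.061);f((410,215),.061); f((527,265),.075)
f((468,145),0)
E
```

```text
(93, 343) [ 0.4169 -0.2883  0.018 ]
(220, 578) [ 0.3932 -0.4119  0.018 ]
(618, 428) [ 0.5979 -0.4495  0.018 ]
(237, 328) [ 0.4573 -0.3402  0.061 ]
(410, 215) [ 0.5755 -0.3317  0.061 ]
(527, 265) [ 0.5883 -0.389   0.075 ]
(468, 145) [ 0.6934 -0.2774  0.    ]
```

>>> arm_command:
  increments:
    - [[48,-10,-6],0]
    - [[96,-15,-12],0]
    - [[144,-15,-18],0]
    - [[192,-15,-24],0]
    - [[240,-15,-30],0]
  gripper: 0

```text
time: 23.6
tool_pos: [0.5407, -0.2277, 0.1582]
tcp_rot: [-1.573, 0.001, -1.501]
force: [1.9, 0.3, -0.6]
gripper_width: 0.0337
```

>>> arm_command:
  increments:
    - [[48,0,-6],0]
    - [[96,0,-12],0]
    - [[144,0,-18],0]
    - [[173,0,-24],0]
    - [[173,0,-24],0]

```text
time: 24.1
tool_pos: [0.5279, -0.4034, 0.157]
tcp_rot: [-1.573, 0.002, -1.505]
force: [-0.1, -0.3, -0.2]
gripper_width: 0.0004
```

```bash
python3 look.py 22
```

```text
[ 0.5279 -0.4034  0.157 ] [-1.5735  0.002  -1.5048] t 24.1 g 0.0004 [-0.1 -0.3 -0.2]
```

View pics/z22.png

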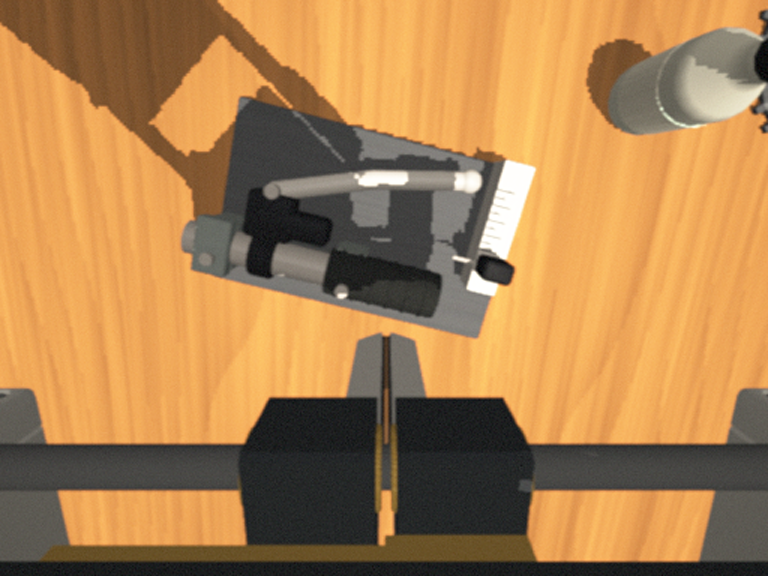

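```bash
python3 - <<'E'
from h import *
s=np.load('s22.npy',allow_pickle=True).item()
def f(n,c,z):
    w=p2w((c[0]/1.5,c[1]/1.5),z,'wrist',s); print(n,w.round(4)); return w[:2]
bl=f('BL',(243,97),.018);fr=f('FR',(480,338),.018);fl=f('FL',(190,268),.018)
f('pivot',(271,191),.061);f('tip',(470,182),.061);f('cur',(497,270),.075)
a=f('r1',(504,162),.048);b=f('r2',(535,168),.048);c=f('r3',(492,295),.048);d=f('r4',(468,288),.048)
yaw=np.arctan2(*(a-d)[::-1])-np.pi/2; print('rail yaw',np.degrees(yaw),np.linalg.norm(a-d),np.linalg.norm(b-c),'base yaw',np.degrees(np.arctan2(*(fr-fl)[::-1])),np.degrees(np.arctan2(*(bl-fl)[::-1]))-90)
E
python3 - <<'E'
import cv2
im=cv2.imread('pics/w22.png'); cv2.imwrite('pics/c22.png',cv2.resize(im[90:215,160:370],None,fx=3.8,fy=3.8,interpolation=cv2.INTER_CUBIC))
E
```

```text
BL [ 0.4229 -0.283   0.018 ]
FR [ 0.6037 -0.445   0.018 ]
FL [ 0.381 -0.404  0.018]
pivot [ 0.4528 -0.342   0.061 ]
tip [ 0.5746 -0.3287  0.061 ]
cur [ 0.5944 -0.3796  0.075 ]
r1 [ 0.5971 -0.3151  0.048 ]
r2 [ 0.6172 -0.3174  0.048 ]
r3 [ 0.6006 -0.4024  0.048 ]
r4 [ 0.5836 -0.3986  0.048 ]
rail yaw -9.15248992814612 0.08455889719630585 0.08658264864874692 base yaw -10.443743064210341 -19.09025959266026
```

View pics/c22.png

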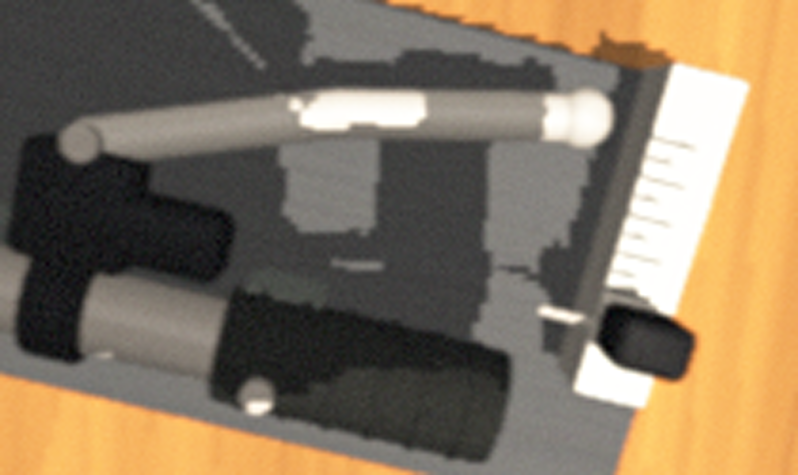

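```bash
python3 - <<'E'
from h import *
x=status.get_state(); goto(x,[.557,-.295,.08],0)
E
```

```text
cmd [ 0.5286 -0.4014  0.1573  3.8619] incr x,y,z mm [-104.2   77.3   35.5] turn 3.86
```

>>> arm_command:
  increments:
    - [[-40,0,12],2]
    - [[-80,0,24],3.9]
    - [[-104.2,30,35.5],3.9]
    - [[-104.2,75,35.5],3.9]
    - [[-104.2,119,35.5],3.9]

```text
time: 24.65
tool_pos: [0.5582, -0.2913, 0.0392]
tcp_rot: [-1.571, 0.0, -1.566]
force: [0.8, 0.2, -0.1]
gripper_width: 0.0004
```

>>> arm_command:
  increments:
    - [[0,0,0],0]
    - [[0,0,0],0]
    - [[0,0,0],0]

```text
time: 24.95
tool_pos: [0.559, -0.2942, 0.0435]
tcp_rot: [-1.568, -0.002, -1.569]
force: [0.3, -0.6, 0.3]
gripper_width: 0.0003
```

```bash
python3 look.py 23
```

```text
[ 0.559  -0.2942  0.0435] [-1.568  -0.0016 -1.5688] t 24.95 g 0.0003 [ 0.3 -0.6  0.3]
```

View pics/z23.png

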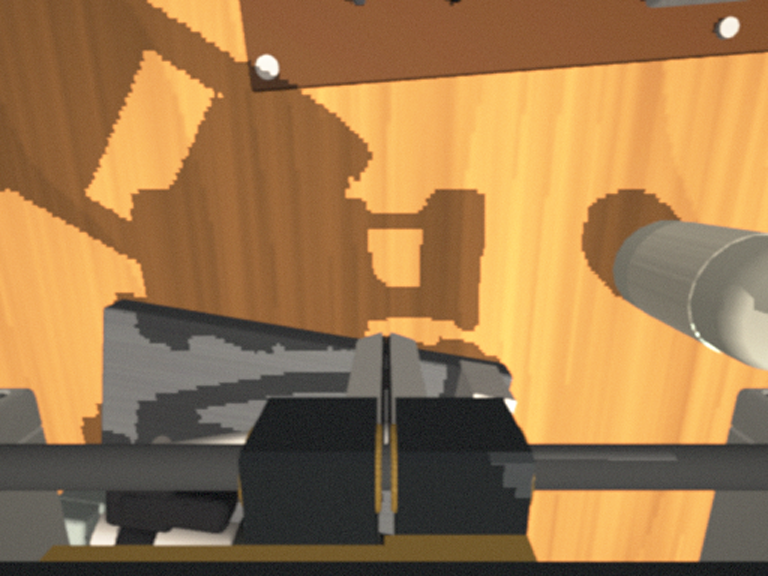

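>>> arm_command:
  increments:
    - [[10,2,-1],0]
    - [[20,4,-1],0]
    - [[24,4,-1],0]
    - [[24,4,-1],0]
    - [[24,4,-1],0]

```text
time: 25.5
tool_pos: [0.5568, -0.3179, 0.0369]
tcp_rot: [-1.571, 0.0, -1.569]
force: [-1.9, 1.9, 2.0]
gripper_width: 0.0009
```

>>> arm_command:
  increments:
    - [[1,0,0],0]
    - [[2,0,0],0]
    - [[3,0,0],0]
    - [[3,0,0],0]

```text
time: 25.9
tool_pos: [0.5571, -0.3209, 0.037]
tcp_rot: [-1.57, -0.0, -1.569]
force: [0.6, 2.7, 0.1]
gripper_width: 0.0005
```

```bash
python3 - <<'E'
from h import *
s=status.get_state();print(s['tool_pos'],s['force'],s['tau'])
for n in ('side','scene'): snap(n,n+'3.png')
im=cv2.imread('pics/side3.png'); cv2.imwrite('pics/sd3.png',cv2.resize(im[220:380,280:470],None,fx=4,fy=4,interpolation=cv2.INTER_CUBIC))
E
```

```text
[ 0.55710914 -0.32088662  0.03696646] [0.62355045 2.68440694 0.09646842] [-2.06653655e+00 -6.85911870e+01 -3.11870313e+01 -6.49552904e-01
  5.20590271e-03 -3.68853088e-02]
```

View pics/sd3.png

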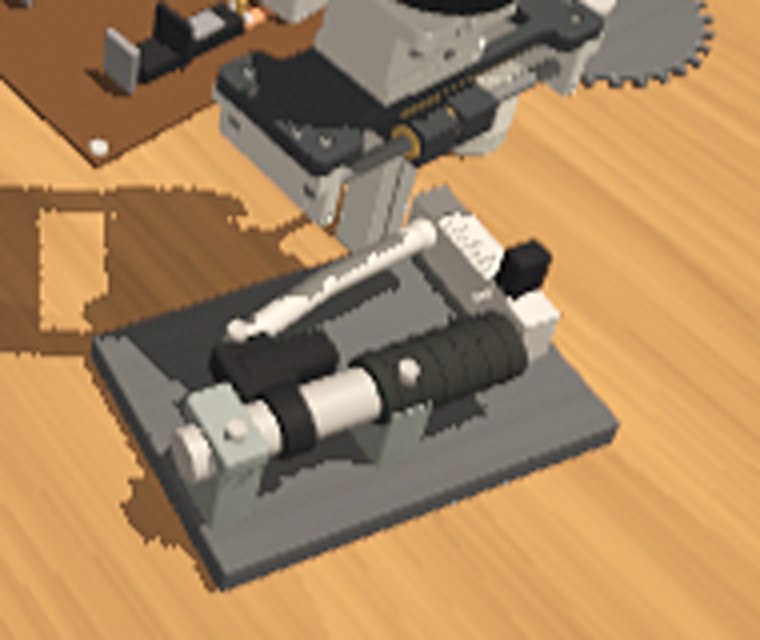

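>>> arm_command:
  increments:
    - [[1,0,0],0]
    - [[2,0,0],0]
    - [[3,0,0],0]
    - [[3,0,0],0]

```text
time: 26.4
tool_pos: [0.557, -0.324, 0.0369]
tcp_rot: [-1.571, -0.0, -1.569]
force: [3.3, 2.4, 0.6]
gripper_width: 0.0004
```

>>> arm_command:
  increments:
    - [[1,0,0],0]
    - [[2,0,0],0]
    - [[2,0,0],0]

```text
time: 26.7
tool_pos: [0.5571, -0.3248, 0.0369]
tcp_rot: [-1.571, 0.002, -1.569]
force: [3.3, 10.3, 2.7]
gripper_width: 0.0004
```

>>> arm_command:
  increments:
    - [[1,0,0],0]
    - [[2,0,0],0]
    - [[2,0,0],0]

```text
time: 27.0
tool_pos: [0.5571, -0.3255, 0.0368]
tcp_rot: [-1.572, 0.004, -1.569]
force: [2.6, 18.7, 4.9]
gripper_width: 0.0004
```

>>> arm_command:
  increments:
    - [[-1,0,0],0]
    - [[-1.5,0,0],0]
    - [[-1.5,0,0],0]

```text
time: 27.3
tool_pos: [0.5571, -0.325, 0.0369]
tcp_rot: [-1.571, 0.002, -1.569]
force: [3.0, 12.1, 3.1]
gripper_width: 0.0005
```

```bash
python3 - <<'E'
from h import *
s=status.get_state();print(s['tool_pos'],s['force'])
for n in ('side','scene'): snap(n,n+'4.png')
im=cv2.imread('pics/side4.png'); cv2.imwrite('pics/sd4.png',cv2.resize(im[240:380,280:450],None,fx=4.5,fy=4.5,interpolation=cv2.INTER_CUBIC))
im=cv2.imread('pics/scene4.png'); cv2.imwrite('pics/sc4.png',cv2.resize(im[60:180,100:260],None,fx=5,fy=5,interpolation=cv2.INTER_CUBIC))
s=status.get_state();print(s['tool_pos'],s['force'],s['time'])
E
```

```text
[ 0.55708737 -0.32501478  0.03688508] [ 3.04450371 12.10040051  3.14527481]
[ 0.55711422 -0.32497762  0.03687753] [ 2.53649774 12.15029258  3.09886604] 27.4
```

View pics/sd4.png

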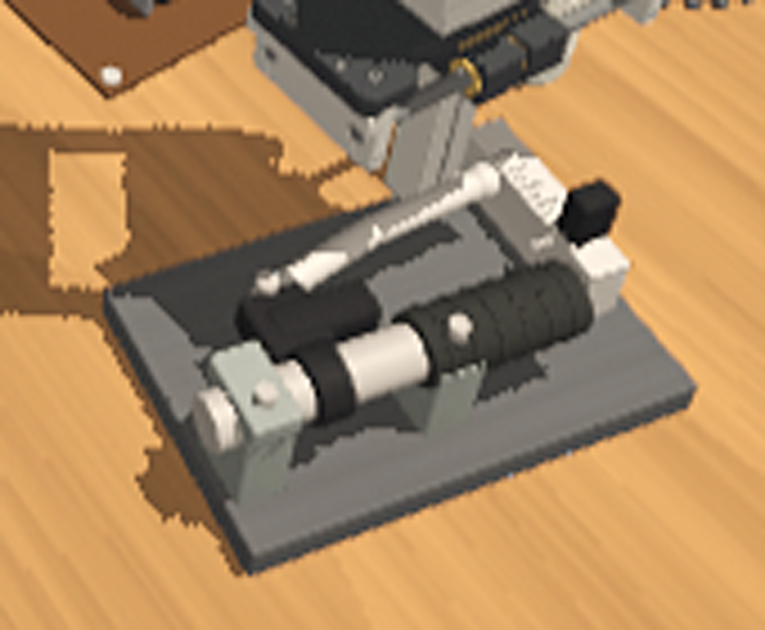

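View pics/sc4.png

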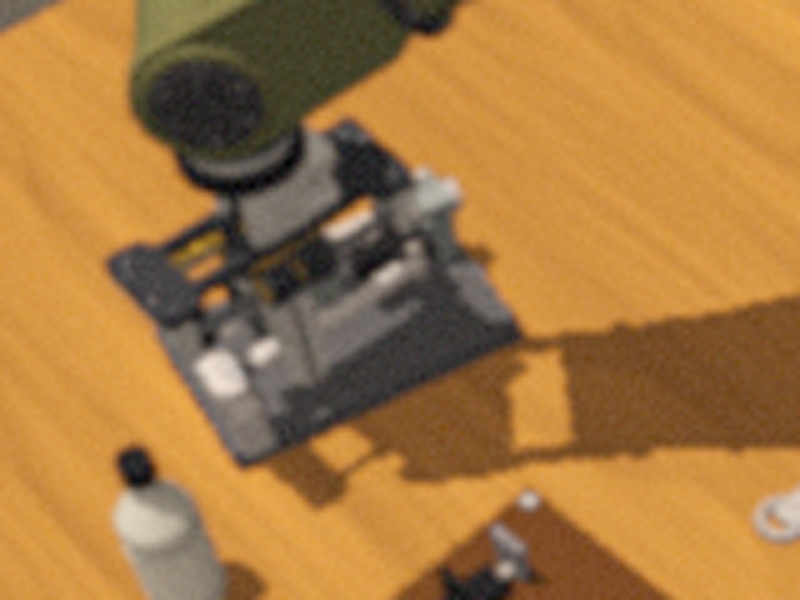

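```bash
python3 - <<'E'
from h import *
a=cv2.imread('pics/side2.png');b=cv2.imread('pics/side4.png')
o=[cv2.resize(i[262:295,365:405],None,fx=10,fy=10,interpolation=cv2.INTER_CUBIC) for i in (a,b)]
cv2.imwrite('pics/tip.png',np.hstack(o))
A=p2w((382.5,273.75),.061,'side');B=p2w((387.6,280.4),.061,'side');print(A,B,np.linalg.norm(A-B))
# predicted tip pixels for swings
p0=np.array([.4528,-.342])
for th in (0,.077,.115,.2,.283):
    an=np.radians(6.23)-th; print(th,w2p((p0[0]+.122*np.cos(an),p0[1]+.122*np.sin(an),.061),'side'))
E
```

```text
[ 0.5755251  -0.33170955  0.061     ] [ 0.57152092 -0.34891708  0.061     ] 0.017667272678689512
0 [380.86673457 273.05441221]
0.077 [384.63927318 276.05942538]
0.115 [386.43258499 277.61995325]
0.2 [390.26303648 281.28913278]
0.283 [393.7380814 285.0990919]
```

View pics/tip.png

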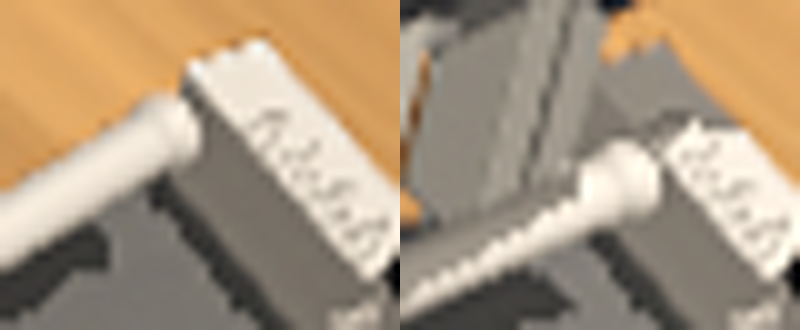

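>>> arm_command:
  increments:
    - [[0.3,0,0],0]
    - [[0.3,0,0],0]
    - [[0.3,0,0],0]
    - [[0.3,0,0],0]
    - [[0.3,0,0],0]

```text
time: 27.9
tool_pos: [0.5571, -0.3251, 0.0368]
tcp_rot: [-1.571, 0.003, -1.569]
force: [3.4, 14.1, 3.7]
gripper_width: 0.0006
```

>>> arm_command:
  increments:
    - [[0,0,0],0]
    - [[0,0,0],0]
    - [[0,0,0],0]
    - [[0,0,0],0]
    - [[0,0,0],0]

```text
time: 28.4
tool_pos: [0.5571, -0.3251, 0.0368]
tcp_rot: [-1.571, 0.003, -1.569]
force: [3.4, 13.2, 2.7]
gripper_width: 0.0004
```

```bash
python3 - <<'E'
from h import *
s,im=snap('scene','scene5.png')
cv2.imwrite('pics/sc5.png',cv2.resize(im[140:260,130:290,::-1],None,fx=5,fy=5,interpolation=cv2.INTER_CUBIC))
E
```

```text
(no output)
```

View pics/sc5.png

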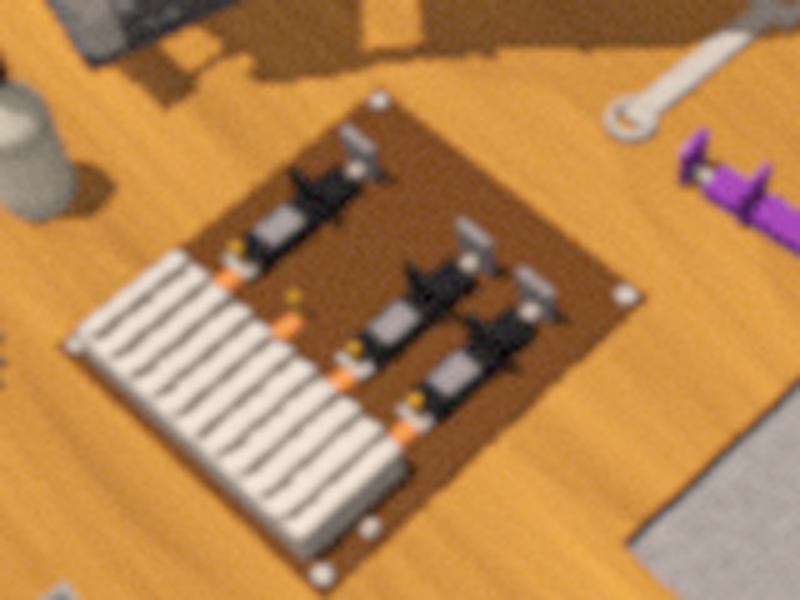

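>>> arm_command:
  increments:
    - [[-15,0,0],0]
    - [[-40,0,0],0]
    - [[-45,-40,0],0]
    - [[-45,-85,0],0]
    - [[-45,-100,0],0]

```text
time: 28.95
tool_pos: [0.5579, -0.2822, 0.1417]
tcp_rot: [-1.566, -0.004, -1.569]
force: [0.1, -0.4, -0.9]
gripper_width: 0.0007
```

>>> arm_command:
  increments:
    - [[0,0,0],0]
    - [[0,0,0],0]

```text
time: 29.15
tool_pos: [0.5562, -0.2815, 0.1354]
tcp_rot: [-1.573, 0.001, -1.569]
force: [0.2, 0.6, -0.4]
gripper_width: 0.0007
```

```bash
python3 - <<'E'
from h import *
x=status.get_state(); goto(x,[.5898,-.4098,.055],-10.4);print(x['joint_pos'])
E
```

```text
cmd [ 0.5562 -0.2815  0.1354  0.0875] incr x,y,z mm [128.3  80.4  33.4] turn 10.49
[-5.27162427e-01  5.23849695e-01  1.37402333e+00 -3.81954587e-04
  1.24554545e+00 -5.28567381e-01]
```

Go above the start point, then take a look for the cursor before lowering.

>>> arm_command:
  increments:
    - [[45,0,11],5]
    - [[90,0,23],10.5]
    - [[125,0,33],10.5]
    - [[128.3,0,33.4],10.5]
    - [[128.3,0,33.4],10.5]

```text
time: 29.65
tool_pos: [0.5895, -0.4101, 0.1338]
tcp_rot: [-1.574, 0.002, -1.753]
force: [0.2, -0.1, -0.7]
gripper_width: 0.0006
```

```bash
python3 look.py 24
```

```text
[ 0.5895 -0.4101  0.1338] [-1.5745  0.0018 -1.7534] t 29.65 g 0.0006 [ 0.2 -0.1 -0.7]
```

View pics/z24.png

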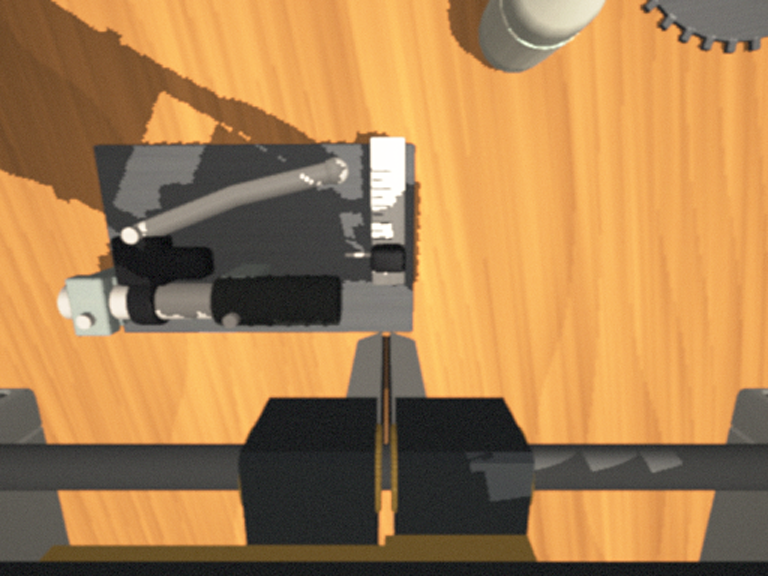

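```bash
python3 - <<'E'
from h import *
s=np.load('s24.npy',allow_pickle=True).item()
tz=s['tool_pos'][2]
for n,p,z in [('tip',(340,172),.061),('cursor top',(388,258),.075),('pivot',(130,236),.061),('rail topL',(371,138),.048),('rail botL',(371,283),.048),('cur top edge',(388,245),.075),('cur bot edge',(388,272),.075),('needle',(355,255),.05)]:
    print(n,(p2t((p[0]/1.5,p[1]/1.5),tz-z)*1e3).round(1))
E
```

```text
tip [-77.   72.8 -25.2]
cursor top [-30.9  58.8   1.5]
pivot [ -41.5   72.8 -147.8]
rail topL [-96.   85.8  -8.1]
rail botL [-10.2  85.8  -9. ]
cur top edge [-38.2  58.8   1.5]
cur bot edge [-23.   58.8   1.5]
needle [-28.3  83.8 -18.5]
```

>>> arm_command:
  increments:
    - [[0,30,1],0]
    - [[0,65,1],0]
    - [[0,79,1],0]
    - [[0,79,1],0]

```text
time: 30.1
tool_pos: [0.5908, -0.4085, 0.0558]
tcp_rot: [-1.574, 0.002, -1.751]
force: [0.2, 0.1, 0.2]
gripper_width: 0.0005
```

>>> arm_command:
  increments:
    - [[-8,0,0],0]
    - [[-16,0,0],0]
    - [[-26,0,0],0]
    - [[-35,0,0],0]
    - [[-40,0,0],0]

```text
time: 30.6
tool_pos: [0.5993, -0.3698, 0.0588]
tcp_rot: [-1.57, -0.001, -1.752]
force: [0.2, -2.3, 1.4]
gripper_width: 0.0005
```

>>> arm_command:
  increments:
    - [[-4,0,0],0]
    - [[-6,0,0],0]
    - [[-6,0,0],0]
    - [[-6,0,0],0]

```text
time: 31.0
tool_pos: [0.5996, -0.3647, 0.0576]
tcp_rot: [-1.572, 0.001, -1.752]
force: [-1.1, 0.9, 0.1]
gripper_width: 0.0005
```

```bash
python3 look.py 25; python3 - <<'E'
from h import *
s,im=snap('side','side5.png')
cv2.imwrite('pics/sd5.png',cv2.resize(im[240:360,330:450,::-1],None,fx=5,fy=5,interpolation=cv2.INTER_CUBIC))
E
```

```text
[ 0.5996 -0.3647  0.0576] [-1.5715e+00  6.0000e-04 -1.7524e+00] t 31.0 g 0.0005 [-1.1  0.9  0.1]
```

View pics/sd5.png

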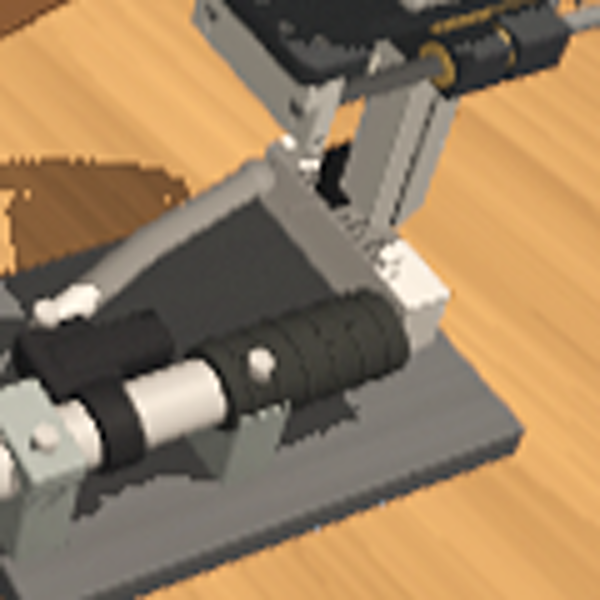

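>>> arm_command:
  increments:
    - [[10,0,0],0]
    - [[30,-10,0],0]
    - [[46,-50,0],0]
    - [[46,-78,0],0]
    - [[46,-78,0],0]

```text
time: 31.6
tool_pos: [0.5923, -0.4123, 0.1408]
tcp_rot: [-1.565, -0.003, -1.753]
force: [0.8, -0.7, 0.2]
gripper_width: 0.0003
```

>>> arm_command:
  increments:
    - [[0,0,0],0]
    - [[0,0,0],0]

```text
time: 31.8
tool_pos: [0.591, -0.41, 0.1343]
tcp_rot: [-1.573, 0.001, -1.752]
force: [0.0, -0.3, 0.5]
gripper_width: 0.0003
```

```bash
python3 look.py 26; python3 - <<'E'
import cv2
im=cv2.imread('pics/w26.png'); cv2.imwrite('pics/c26.png',cv2.resize(im[85:200,190:290],None,fx=5,fy=5,interpolation=cv2.INTER_CUBIC))
E
```

```text
[ 0.591  -0.41    0.1343] [-1.5729e+00  1.1000e-03 -1.7523e+00] t 31.8 g 0.0003 [ 0.  -0.3  0.5]
```

View pics/c26.png

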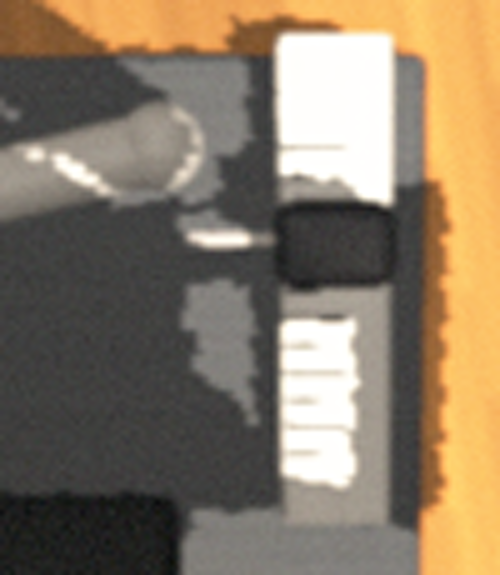

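```bash
python3 - <<'E'
from h import *
s=np.load('s26.npy',allow_pickle=True).item()
tz=s['tool_pos'][2]
for n,p,z in [('tip',(172,147),.061),('tip .055',(172,147),.055),('cursor top',(335,243),.075),('rail top',(335,33),.048),('rail bot',(335,522),.048),('needle.05',(215,239),.050),('needle.055',(215,239),.055),('needle.061',(215,239),.061)]:
    print(n,(p2t((p[0]/5+190,p[1]/5+85),tz-z)*1e3).round(1))
E
```

```text
tip [-77.2  73.3 -27.1]
tip .055 [-77.3  79.3 -27.8]
cursor top [-62.2  59.3   0.2]
rail top [-96.3  86.3   0.2]
rail bot [-9.3 86.3  0.1]
needle.05 [-61.6  84.3 -21.2]
needle.055 [-61.9  79.3 -20.8]
needle.061 [-62.1  73.3 -20.3]
```

```bash
python3 - <<'E'
from h import *
x=status.get_state(); goto(x,[.566,-.1358,.12],4)
E
```

```text
cmd [  0.591   -0.4098   0.1342 -10.3933] incr x,y,z mm [-265.    14.2  -74.1] turn -14.39
```

>>> arm_command:
  increments:
    - [[-40,0,-20],0]
    - [[-85,0,-35],0]
    - [[-130,0,-50],0]
    - [[-175,0,-60],0]
    - [[-215,0,-65],0]

```text
time: 32.35
tool_pos: [0.5655, -0.1847, 0.1352]
tcp_rot: [-1.572, 0.0, -1.752]
force: [0.6, -0.2, 0.5]
gripper_width: 0.0003
```

>>> arm_command:
  increments:
    - [[-40,10,-9],-7]
    - [[-50,14.2,-9.1],-14.4]
    - [[-50,14.2,-9.1],-14.4]
    - [[-50,14.2,-9.1],-14.4]
    - [[-50,14.2,-9.1],-14.4]
  gripper: 0.9

```text
time: 32.85
tool_pos: [0.5664, -0.1371, 0.1217]
tcp_rot: [-1.571, -0.0, -1.505]
force: [-0.1, -0.7, 0.1]
gripper_width: 0.0367
```

```bash
python3 look.py 27; python3 - <<'E'
from h import *
x=status.get_state(); goto(x,[.566,-.1358,.0247],4)
s=np.load('s27.npy',allow_pickle=True).item()
im=cv2.imread('pics/w27.png');c=cv2.resize(im[120:280,140:400],None,fx=3,fy=3,interpolation=cv2.INTER_CUBIC)
u=np.array([np.cos(np.radians(4)),np.sin(np.radians(4))])
o=np.array([.6423,-.1305])-.058*u
wire(c,o[0],o[1],.005,np.radians(4),'wrist',s,sc=3,off=(140,120),plunge=3)
cv2.imwrite('pics/c27.png',c)
E
```

```text
[ 0.5664 -0.1371  0.1217] [-1.5709e+00 -1.0000e-04 -1.5049e+00] t 32.85 g 0.0367 [-0.1 -0.7  0.1]
cmd [ 0.5664 -0.1372  0.1217  3.7972] incr x,y,z mm [-1.4 97.  -0.3] turn -0.2
```

View pics/c27.png

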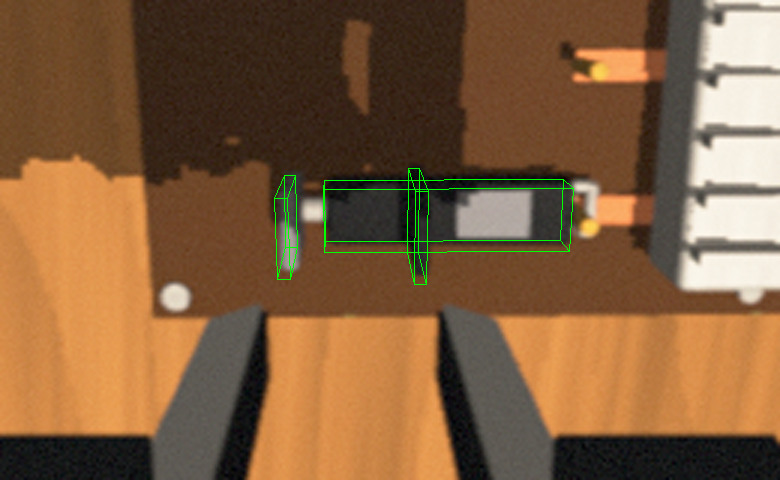

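>>> arm_command:
  increments:
    - [[-3.5,0,0],-0.2]
    - [[-3.5,0,0],-0.2]
    - [[-3.5,10,0],-0.2]
    - [[-3.5,25,0],-0.2]
    - [[-3.5,40,0],-0.2]

```text
time: 33.4
tool_pos: [0.5659, -0.1326, 0.08]
tcp_rot: [-1.572, 0.0, -1.498]
force: [0.2, 0.3, -0.2]
gripper_width: 0.0816
```

>>> arm_command:
  increments:
    - [[0,20,0],0]
    - [[0,40,0],0]
    - [[0,56.5,0],0]
    - [[0,56.5,0],0]

```text
time: 33.8
tool_pos: [0.5645, -0.1321, 0.0219]
tcp_rot: [-1.576, 0.002, -1.498]
force: [-0.4, -0.6, -0.1]
gripper_width: 0.0844
```

>>> arm_command:
  increments:
    - [[0,0,0],0]
    - [[0,0,0],0]
    - [[0,0,0],0]
    - [[0,0,0],0]
    - [[0,0,0],0]
  gripper: 0.3
  force: 30

```text
time: 34.3
tool_pos: [0.5664, -0.1326, 0.0256]
tcp_rot: [-1.57, -0.0, -1.497]
force: [-0.4, 0.2, 0.2]
gripper_width: 0.0479
```

>>> arm_command:
  increments:
    - [[0,0,0],0]
    - [[0,0,0],0]
    - [[0,0,0],0]
    - [[0,0,0],0]
    - [[0,0,0],0]

```text
time: 34.8
tool_pos: [0.5666, -0.1327, 0.0258]
tcp_rot: [-1.57, -0.0, -1.497]
force: [0.9, 0.8, 5.1]
gripper_width: 0.0374
```

```bash
python3 look.py 28; python3 - <<'E'
from h import *
im=cv2.imread('pics/w28.png'); cv2.imwrite('pics/c28.png',cv2.resize(im[180:270,180:420],None,fx=3.3,fy=3.3,interpolation=cv2.INTER_CUBIC))
E
```

```text
[ 0.5666 -0.1327  0.0258] [-1.5698e+00 -3.0000e-04 -1.4975e+00] t 34.8 g 0.0374 [0.9 0.8 5.1]
```

View pics/c28.png

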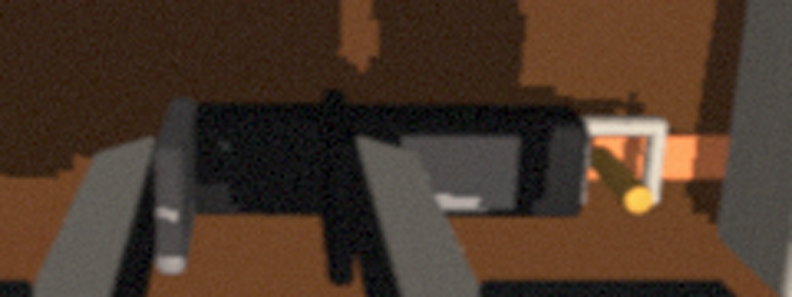

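>>> arm_command:
  increments:
    - [[0,-10,0],0]
    - [[0,-22,0],0]
    - [[0,-36,0],0]
    - [[0,-56,0],0]
    - [[0,-75,0],0]

```text
time: 35.35
tool_pos: [0.5662, -0.1326, 0.1021]
tcp_rot: [-1.57, -0.0, -1.498]
force: [-0.1, -0.2, -1.3]
gripper_width: 0.0375
```

>>> arm_command:
  increments:
    - [[-20,0,-4],0]
    - [[-60,0,-13],0]
    - [[-104,0,-22],0]
    - [[-148,0,-31],0]
    - [[-192,0,-40],0]

```text
time: 35.85
tool_pos: [0.5117, 0.0574, 0.1014]
tcp_rot: [-1.57, -0.0, -1.498]
force: [1.1, 1.0, -0.5]
gripper_width: 0.0375
```

>>> arm_command:
  increments:
    - [[-44,0,-9],0]
    - [[-88,0,-18],0]
    - [[-132,0,-28],0]
    - [[-168,0,-36],0]
    - [[-181.4,0,-38.5],0]

```text
time: 36.35
tool_pos: [0.4596, 0.2367, 0.1013]
tcp_rot: [-1.57, 0.001, -1.495]
force: [0.4, -0.2, -0.4]
gripper_width: 0.0374
```

>>> arm_command:
  increments:
    - [[0,0,0],0]
    - [[0,30,0],0]
    - [[0,55,0],0]
    - [[0,70,0],0]
    - [[0,70,0],0]

```text
time: 36.85
tool_pos: [0.4602, 0.2323, 0.0289]
tcp_rot: [-1.574, -0.001, -1.499]
force: [0.0, -0.2, -0.8]
gripper_width: 0.0371
```

```bash
python3 look.py 29
```

```text
[0.4602 0.2323 0.0289] [-1.5738e+00 -1.2000e-03 -1.4989e+00] t 36.85 g 0.0371 [ 0.  -0.2 -0.8]
```

View pics/z29.png

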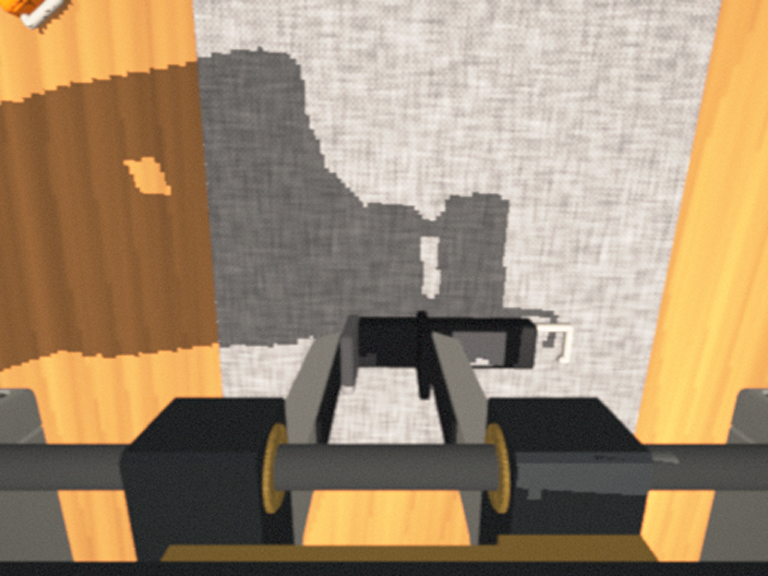

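>>> arm_command:
  increments:
    - [[0,3,0],0]
    - [[0,5.5,0],0]
    - [[0,5.5,0],0]

```text
time: 37.2
tool_pos: [0.4608, 0.2339, 0.0251]
tcp_rot: [-1.57, 0.0, -1.498]
force: [0.3, 0.1, -1.4]
gripper_width: 0.0379
```

>>> arm_command:
  increments:
    - [[0,0,0],0]
    - [[0,0,0],0]
    - [[0,0,0],0]
    - [[0,0,0],0]
    - [[0,0,0],0]
  gripper: 0.8

```text
time: 37.7
tool_pos: [0.4606, 0.2341, 0.0248]
tcp_rot: [-1.571, 0.0, -1.497]
force: [0.7, -0.5, 0.4]
gripper_width: 0.0735
```

>>> arm_command:
  increments:
    - [[0,-20,0],0]
    - [[0,-60,0],0]
    - [[0,-95,0],0]
    - [[30,-95,8],0]
    - [[76,-95,20],0]

```text
time: 38.2
tool_pos: [0.4864, 0.1603, 0.121]
tcp_rot: [-1.568, 0.001, -1.494]
force: [0.2, 0.1, -0.9]
gripper_width: 0.0751
```

```bash
python3 look.py 30; python3 - <<'E'
from h import *
goto(status.get_state(),[.5593,-.0345,.12],4)
E
```

```text
[0.4864 0.1603 0.121 ] [-1.5684e+00  6.0000e-04 -1.4942e+00] t 38.2 g 0.0751 [ 0.2  0.1 -0.9]
cmd [0.4881 0.154  0.1204 4.1425] incr x,y,z mm [193.1   0.4  57.4] turn 0.14
```

View pics/z30.png

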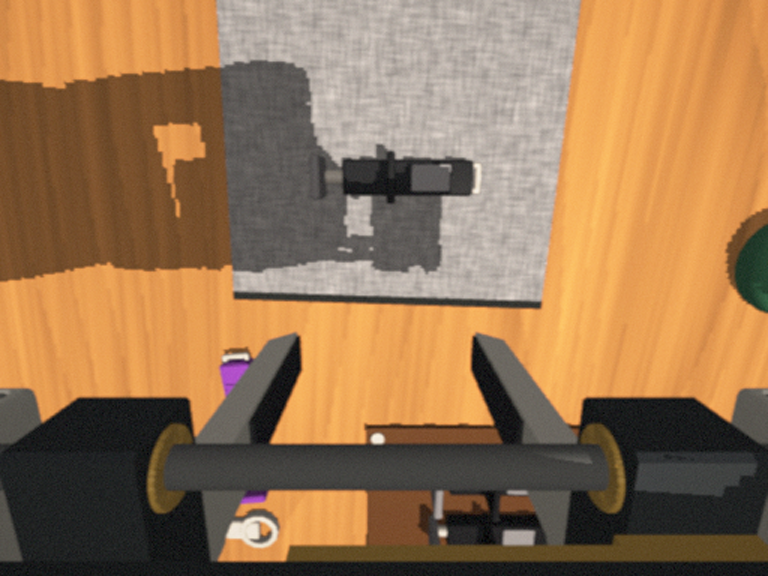

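>>> arm_command:
  increments:
    - [[45,0,15],0]
    - [[90,0,30],0]
    - [[135,0,42],0]
    - [[180,0,54],0]
    - [[197,0,58.5],0]
  gripper: 0.9

```text
time: 38.75
tool_pos: [0.5595, -0.0359, 0.1196]
tcp_rot: [-1.571, -0.0, -1.5]
force: [0.3, 0.8, -0.1]
gripper_width: 0.0844
```

>>> arm_command:
  increments:
    - [[0,0,0],0]
    - [[0,0,0],0]

```text
time: 38.95
tool_pos: [0.5585, -0.0318, 0.1195]
tcp_rot: [-1.571, 0.0, -1.498]
force: [0.1, -1.4, -0.1]
gripper_width: 0.0845
```

```bash
python3 look.py 31; python3 - <<'E'
from h import *
x=status.get_state(); 
u=np.array([np.cos(np.radians(4)),np.sin(np.radians(4))])
s=np.load('s31.npy',allow_pickle=True).item()
im=cv2.imread('pics/w31.png');c=cv2.resize(im[120:280,140:400],None,fx=3,fy=3,interpolation=cv2.INTER_CUBIC)
for n,st in (('B',(.6356,-.031)),('C',(.632,.0187))):
    o=np.array(st)-.058*u+np.array([0,.0025])
    wire(c,o[0],o[1],.005,np.radians(4),'wrist',s,sc=3,off=(140,120),plunge=3)
    P=o-.0185*u; goto(x,[P[0],P[1],.0255],4)
cv2.imwrite('pics/c31.png',c)
E
```

```text
[ 0.5585 -0.0318  0.1195] [-1.5713e+00  3.0000e-04 -1.4977e+00] t 38.95 g 0.0845 [ 0.1 -1.4 -0.1]
cmd [ 0.5585 -0.0313  0.1197  4.2507] incr x,y,z mm [ 2.6 94.2  0.6] turn 0.25
cmd [ 0.5585 -0.0313  0.1197  4.2507] incr x,y,z mm [-47.2  94.2   0.7] turn 0.25
```

View pics/c31.png

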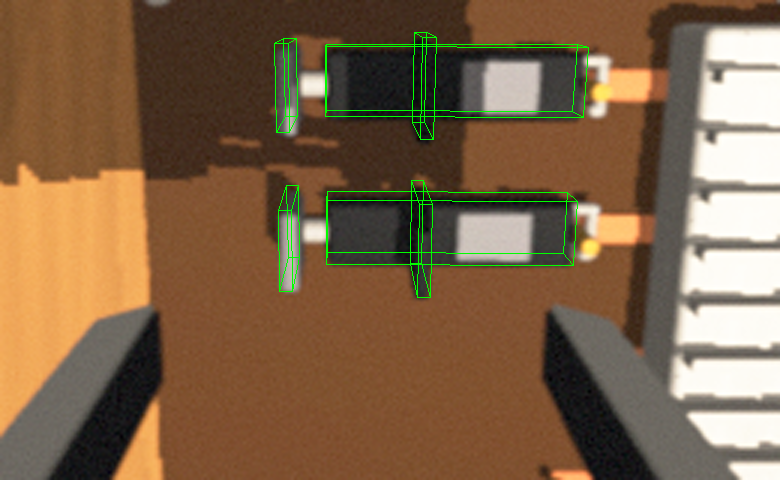

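>>> arm_command:
  increments:
    - [[2.4,20,0.6],0.2]
    - [[2.4,50,0.6],0.2]
    - [[2.4,80,0.6],0.2]
    - [[2.4,94.2,0.6],0.2]
    - [[2.4,94.2,0.6],0.2]

```text
time: 39.5
tool_pos: [0.5586, -0.0337, 0.0242]
tcp_rot: [-1.574, 0.001, -1.5]
force: [1.0, 0.3, 0.3]
gripper_width: 0.0844
```

>>> arm_command:
  increments:
    - [[0,0,0],0]
    - [[0,0,0],0]
    - [[0,0,0],0]
    - [[0,0,0],0]
    - [[0,0,0],0]
  gripper: 0.3
  force: 30

```text
time: 40.0
tool_pos: [0.5598, -0.0349, 0.0259]
tcp_rot: [-1.57, -0.0, -1.501]
force: [0.8, -0.6, -0.0]
gripper_width: 0.0477
```

>>> arm_command:
  increments:
    - [[0,0,0],0]
    - [[0,0,0],0]
    - [[0,0,0],0]
    - [[0,0,0],0]
    - [[0,0,0],0]

```text
time: 40.5
tool_pos: [0.56, -0.0349, 0.0261]
tcp_rot: [-1.57, -0.0, -1.501]
force: [-0.2, 0.2, 6.2]
gripper_width: 0.0372
```

```bash
python3 look.py 32; python3 - <<'E'
from h import *
goto(status.get_state(),[.461,.304,.1],4)
im=cv2.imread('pics/w32.png'); cv2.imwrite('pics/c32.png',cv2.resize(im[180:270,180:420],None,fx=3.3,fy=3.3,interpolation=cv2.INTER_CUBIC))
E
```

```text
[ 0.56   -0.0349  0.0261] [-1.5698e+00 -2.0000e-04 -1.5010e+00] t 40.5 g 0.0372 [-0.2  0.2  6.2]
cmd [ 0.56   -0.0349  0.0261  3.9968] incr x,y,z mm [-345.   -73.9  -75.2] turn -0.0
```

View pics/c32.png

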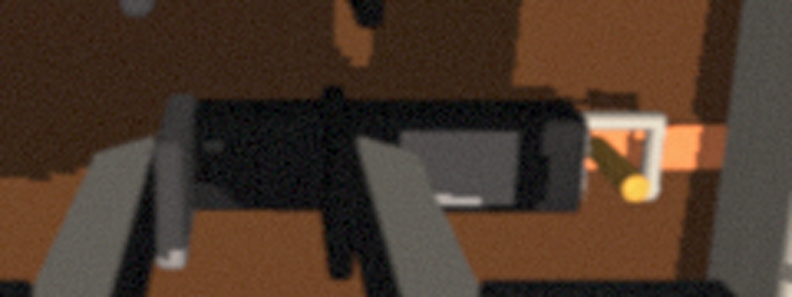

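>>> arm_command:
  increments:
    - [[0,-10,0],0]
    - [[0,-22,0],0]
    - [[0,-36,0],0]
    - [[0,-56,0],0]
    - [[0,-75,0],0]

```text
time: 41.05
tool_pos: [0.5597, -0.0348, 0.1024]
tcp_rot: [-1.57, -0.0, -1.501]
force: [0.2, -0.4, -1.7]
gripper_width: 0.0373
```

>>> arm_command:
  increments:
    - [[-20,0,-4],0]
    - [[-60,0,-13],0]
    - [[-102,0,-22],0]
    - [[-144,0,-31],0]
    - [[-186,0,-40],0]

```text
time: 41.55
tool_pos: [0.5062, 0.1494, 0.1018]
tcp_rot: [-1.57, 0.0, -1.501]
force: [-0.6, -0.0, -0.9]
gripper_width: 0.0373
```

>>> arm_command:
  increments:
    - [[-40,0,-9],0]
    - [[-80,0,-18],0]
    - [[-120,0,-26],0]
    - [[-150,0,-33],0]
    - [[-159,0,-35],0]

```text
time: 42.05
tool_pos: [0.4598, 0.3065, 0.1016]
tcp_rot: [-1.57, 0.001, -1.498]
force: [0.7, 0.5, -1.7]
gripper_width: 0.037
```

>>> arm_command:
  increments:
    - [[0,0,0],0]
    - [[0,30,0],0]
    - [[0,55,0],0]
    - [[0,72,0],0]
    - [[0,76,0],0]

```text
time: 42.55
tool_pos: [0.4607, 0.3023, 0.0238]
tcp_rot: [-1.573, -0.001, -1.502]
force: [-11.6, -8.2, 26.7]
gripper_width: 0.0373
```

>>> arm_command:
  increments:
    - [[0,0,0],0]
    - [[0,0,0],0]

```text
time: 42.75
tool_pos: [0.4615, 0.3034, 0.0254]
tcp_rot: [-1.57, 0.0, -1.502]
force: [-0.4, -0.6, -0.7]
gripper_width: 0.0376
```

```bash
python3 look.py 33
```

```text
[0.4615 0.3034 0.0254] [-1.570e+00  3.000e-04 -1.502e+00] t 42.75 g 0.0376 [-0.4 -0.6 -0.7]
```

View pics/z33.png

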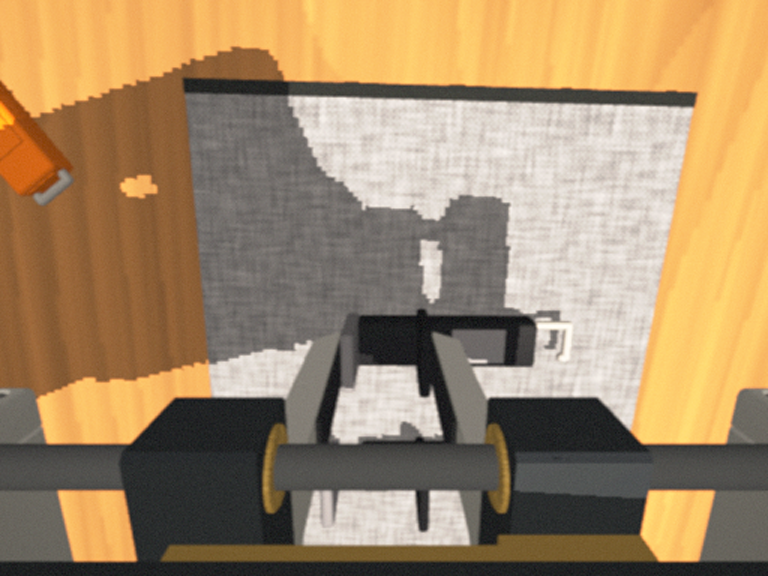

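>>> arm_command:
  increments:
    - [[0,0.7,0],0]
    - [[0,0.7,0],0]
    - [[0,0.7,0],0]
    - [[0,0.7,0],0]
    - [[0,0.7,0],0]
  gripper: 0.8

```text
time: 43.3
tool_pos: [0.4608, 0.3042, 0.0239]
tcp_rot: [-1.571, 0.0, -1.501]
force: [0.1, 0.6, 0.4]
gripper_width: 0.0734
```

>>> arm_command:
  increments:
    - [[0,-20,0],0]
    - [[0,-60,0],0]
    - [[0,-95,0],0]
    - [[30,-95,8],0]
    - [[76,-95,20],0]

```text
time: 43.8
tool_pos: [0.4862, 0.2304, 0.12]
tcp_rot: [-1.569, 0.001, -1.498]
force: [1.3, -0.1, -0.9]
gripper_width: 0.0755
```

```bash
python3 look.py 34
```

```text
[0.4862 0.2304 0.12  ] [-1.5685e+00  9.0000e-04 -1.4977e+00] t 43.8 g 0.0755 [ 1.3 -0.1 -0.9]
```

>>> arm_command:
  increments:
    - [[48,0,15],0]
    - [[96,0,28],0]
    - [[144,0,40],0]
    - [[192,0,49],0]
    - [[217,0,54],0]
  gripper: 0.9

```text
time: 44.35
tool_pos: [0.5555, 0.0137, 0.1189]
tcp_rot: [-1.571, -0.0, -1.503]
force: [-0.3, 0.7, 0.2]
gripper_width: 0.0846
```

>>> arm_command:
  increments:
    - [[0,0,0],0]
    - [[0,0,0],0]

```text
time: 44.55
tool_pos: [0.5549, 0.017, 0.1187]
tcp_rot: [-1.571, 0.0, -1.502]
force: [0.0, 0.1, -0.5]
gripper_width: 0.0845
```

```bash
python3 look.py 35; python3 - <<'E'
from h import *
x=status.get_state(); 
u=np.array([np.cos(np.radians(4)),np.sin(np.radians(4))])
s=np.load('s35.npy',allow_pickle=True).item()
im=cv2.imread('pics/w35.png');c=cv2.resize(im[120:280,140:400],None,fx=3,fy=3,interpolation=cv2.INTER_CUBIC)
for n,st in (('C',(.632,.0187)),):
    o=np.array(st)-.058*u+np.array([0,.0025])
    wire(c,o[0],o[1],.005,np.radians(4),'wrist',s,sc=3,off=(140,120),plunge=3)
    P=o-.0185*u; goto(x,[P[0],P[1],.0255],4)
cv2.imwrite('pics/c35.png',c)
E
```

```text
[0.5549 0.017  0.1187] [-1.5711e+00  2.0000e-04 -1.5020e+00] t 44.55 g 0.0845 [ 0.   0.1 -0.5]
cmd [0.5548 0.0177 0.1187 4.0134] incr x,y,z mm [ 1.9 93.2  0.8] turn 0.01
```

View pics/z34.png

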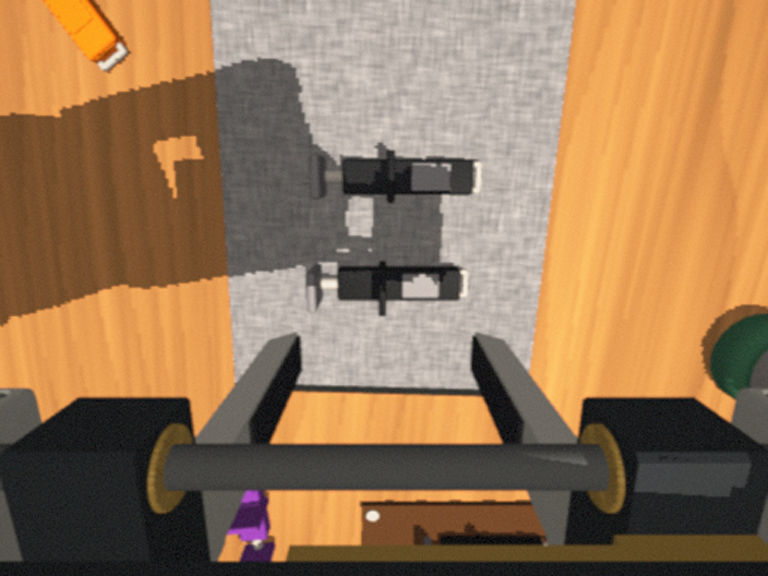

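View pics/c35.png

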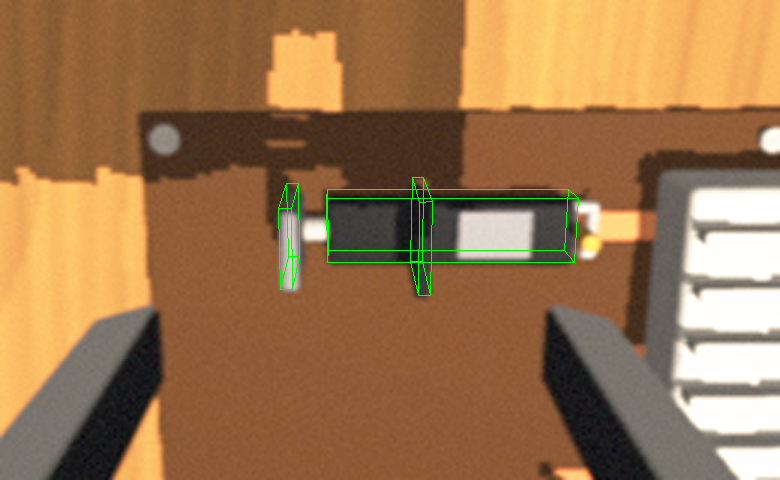

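>>> arm_command:
  increments:
    - [[1.5,20,0.8],0]
    - [[1.5,50,0.8],0]
    - [[1.5,80,0.8],0]
    - [[1.5,93.2,0.8],0]
    - [[1.5,93.2,0.8],0]

```text
time: 45.1
tool_pos: [0.555, 0.0165, 0.0244]
tcp_rot: [-1.574, 0.0, -1.5]
force: [-0.1, 0.0, 0.5]
gripper_width: 0.0848
```

>>> arm_command:
  increments:
    - [[0,0,0],0]
    - [[0,0,0],0]
    - [[0,0,0],0]
    - [[0,0,0],0]
    - [[0,0,0],0]
  gripper: 0.3
  force: 30

```text
time: 45.6
tool_pos: [0.5561, 0.0155, 0.026]
tcp_rot: [-1.57, -0.0, -1.501]
force: [0.2, 0.6, 0.5]
gripper_width: 0.0481
```

>>> arm_command:
  increments:
    - [[0,0,0],0]
    - [[0,0,0],0]
    - [[0,0,0],0]
    - [[0,0,0],0]
    - [[0,0,0],0]

```text
time: 46.1
tool_pos: [0.5563, 0.0155, 0.0262]
tcp_rot: [-1.57, -0.0, -1.501]
force: [-0.2, -0.0, 5.0]
gripper_width: 0.0375
```

```bash
python3 look.py 36; python3 - <<'E'
from h import *
goto(status.get_state(),[.461,.374,.1],4)
im=cv2.imread('pics/w36.png'); cv2.imwrite('pics/c36.png',cv2.resize(im[180:270,180:420],None,fx=3.3,fy=3.3,interpolation=cv2.INTER_CUBIC))
E
```

```text
[0.5563 0.0155 0.0262] [-1.5698e+00 -1.0000e-04 -1.5011e+00] t 46.1 g 0.0375 [-0.2 -0.   5. ]
cmd [0.5563 0.0155 0.0262 3.995 ] incr x,y,z mm [-364.3  -73.8  -70.1] turn -0.01
```

View pics/c36.png

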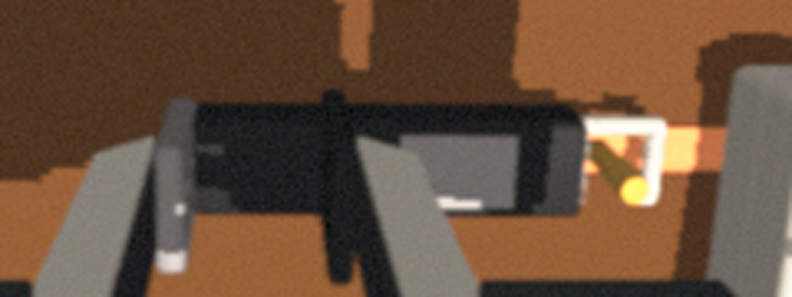

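>>> arm_command:
  increments:
    - [[0,-10,0],0]
    - [[0,-22,0],0]
    - [[0,-36,0],0]
    - [[0,-56,0],0]
    - [[0,-75,0],0]

```text
time: 46.65
tool_pos: [0.5559, 0.0156, 0.1025]
tcp_rot: [-1.57, -0.0, -1.501]
force: [0.3, -0.1, -1.4]
gripper_width: 0.0372
```

>>> arm_command:
  increments:
    - [[-20,0,-4],0]
    - [[-62,0,-12],0]
    - [[-106,0,-20],0]
    - [[-150,0,-29],0]
    - [[-194,0,-37],0]

```text
time: 47.15
tool_pos: [0.5049, 0.2081, 0.1019]
tcp_rot: [-1.57, 0.0, -1.501]
force: [1.1, 0.8, -0.0]
gripper_width: 0.0372
```

>>> arm_command:
  increments:
    - [[-44,0,-9],0]
    - [[-88,0,-17],0]
    - [[-130,0,-25],0]
    - [[-160,0,-31],0]
    - [[-170,0,-33],0]

```text
time: 47.65
tool_pos: [0.4596, 0.3763, 0.1017]
tcp_rot: [-1.57, 0.001, -1.498]
force: [0.6, -0.2, -0.8]
gripper_width: 0.0376
```

>>> arm_command:
  increments:
    - [[0,0,0],0]
    - [[0,25,0],0]
    - [[0,50,0],0]
    - [[0,66,0],0]
    - [[0,70,0],0]

```text
time: 48.15
tool_pos: [0.4607, 0.3718, 0.0293]
tcp_rot: [-1.573, -0.002, -1.503]
force: [1.8, -0.7, -0.3]
gripper_width: 0.0374
```

>>> arm_command:
  increments:
    - [[0,0,0],0]
    - [[0,0,0],0]

```text
time: 48.35
tool_pos: [0.4614, 0.3735, 0.0319]
tcp_rot: [-1.569, 0.001, -1.502]
force: [-0.1, -1.1, -1.3]
gripper_width: 0.0371
```

```bash
python3 look.py 37
```

```text
[0.4614 0.3735 0.0319] [-1.5695e+00  8.0000e-04 -1.5017e+00] t 48.35 g 0.0371 [-0.1 -1.1 -1.3]
```

View pics/z37.png

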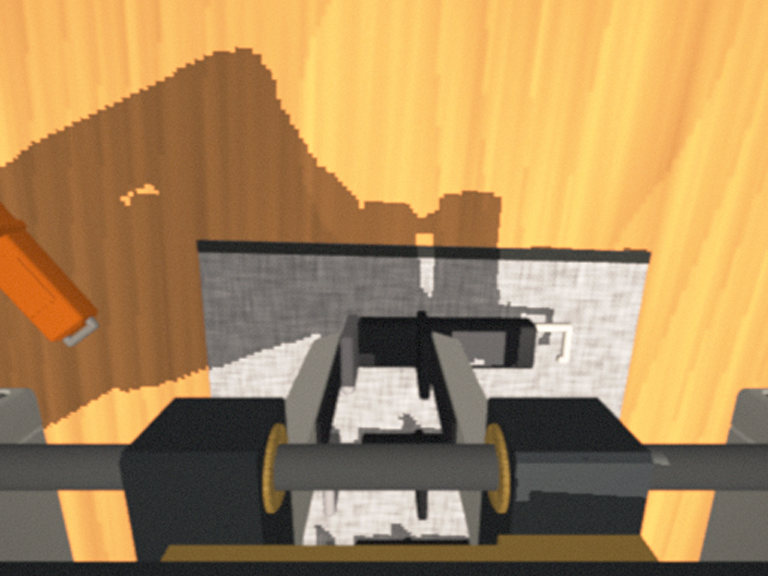

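>>> arm_command:
  increments:
    - [[0,3,0],0]
    - [[0,5,0],0]
    - [[0,6.8,0],0]
    - [[0,7,0],0]
    - [[0,7,0],0]

```text
time: 48.9
tool_pos: [0.4608, 0.3739, 0.0242]
tcp_rot: [-1.57, 0.0, -1.501]
force: [-1.8, -1.7, 5.4]
gripper_width: 0.0373
```

>>> arm_command:
  increments:
    - [[0,0,0],0]
    - [[0,0,0],0]
    - [[0,0,0],0]
    - [[0,0,0],0]
    - [[0,0,0],0]
  gripper: 0.8

```text
time: 49.4
tool_pos: [0.4607, 0.3737, 0.0235]
tcp_rot: [-1.571, -0.0, -1.501]
force: [0.3, -0.7, -0.3]
gripper_width: 0.0731
```

>>> arm_command:
  increments:
    - [[0,-20,0],0]
    - [[0,-60,0],0]
    - [[0,-105,0],0]
    - [[40,-130,8],0]
    - [[88,-150,20],0]

```text
time: 49.9
tool_pos: [0.4859, 0.2903, 0.1744]
tcp_rot: [-1.569, 0.001, -1.498]
force: [1.5, -0.4, 1.3]
gripper_width: 0.0753
```

>>> arm_command:
  increments:
    - [[40,0,0],0]
    - [[80,0,0],0]
    - [[80,0,0],0]
    - [[80,0,0],0]
    - [[80,0,0],0]

```text
time: 50.4
tool_pos: [0.4913, 0.2113, 0.1723]
tcp_rot: [-1.571, 0.0, -1.5]
force: [-0.1, 1.0, 0.6]
gripper_width: 0.0753
```

```bash
python3 look.py 38; python3 - <<'E'
from h import *
s,im=snap('side','side6.png')
cv2.imwrite('pics/sd6.png',cv2.resize(im[120:380,130:470,::-1],None,fx=2.3,fy=2.3,interpolation=cv2.INTER_CUBIC))
E
```

```text
[0.4913 0.2113 0.1723] [-1.5708e+00  2.0000e-04 -1.5004e+00] t 50.4 g 0.0753 [-0.1  1.   0.6]
```

View pics/z38.png

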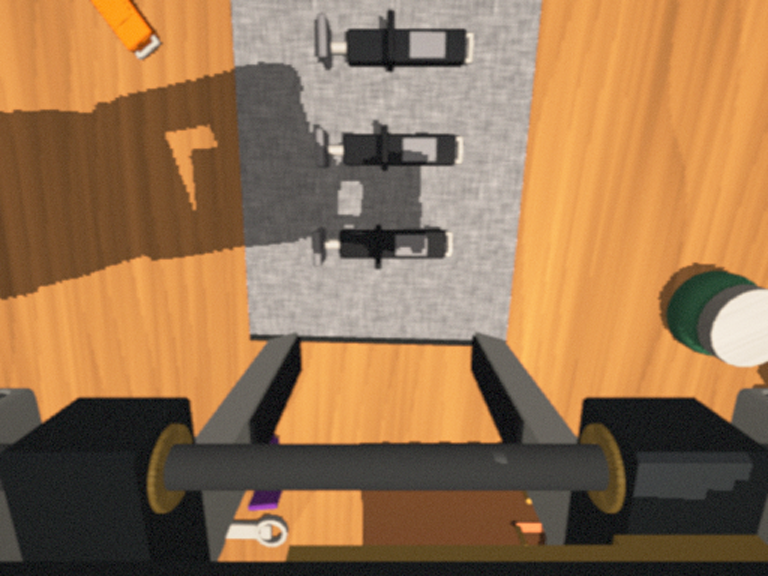

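View pics/sd6.png

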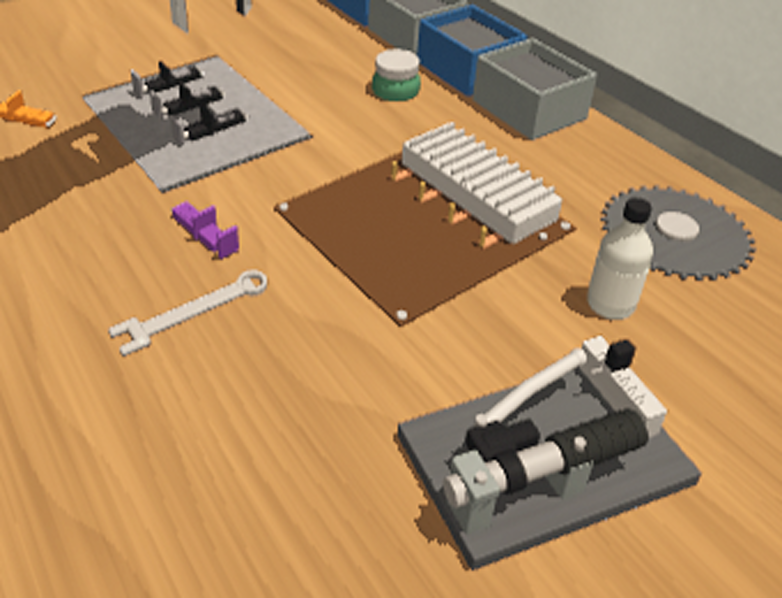

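```bash
python3 - <<'E'
from h import *
for v in (.010,.0145,.019):
    x,y=.092,.047-v
    P=(.5047+.9836*x+.1805*y,-.3637-.1805*x+.9836*y,.075)
    p=w2p(P,'side'); print(v,((p-[130,120])*2.3).round(1))
im=cv2.imread('pics/side6.png');cv2.imwrite('pics/c40.png',cv2.resize(im[255:320,365:425],None,fx=9,fy=9,interpolation=cv2.INTER_CUBIC))
E
```

```text
0.01 [616.8 339.8]
0.0145 [620.1 343.6]
0.019 [623.5 347.4]
```

View pics/c40.png

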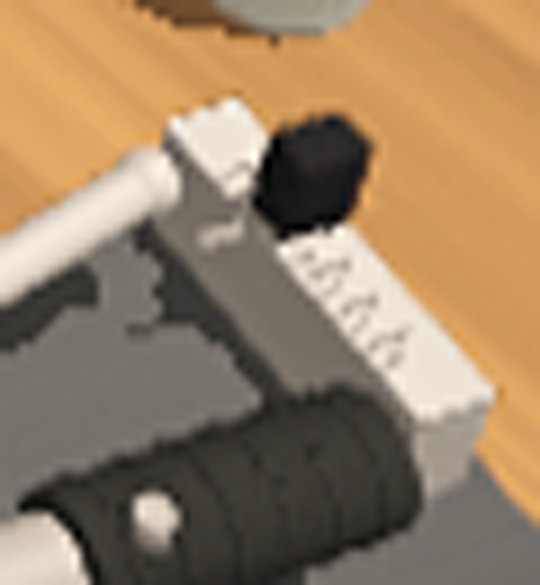

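```bash
python3 -c "
from h import *
print(hand_in())"
```

```text
the job is handed in; nothing more can be done
None
```

I ran the brake cut-off check and handed it in at about 50 s of the 210 s allowed; no verdict was returned.

**Probes on:** The three black probes went onto studs 4, 2 and 1, and the pictures showed every hook closed on its stud. The first probe slipped out of the grip on its first carry and landed flat beside the board. I picked it up again and hooked it.

**Brake lever:** It firmed up at about 0.12 rad, roughly 14 mm of tip travel. That comes from the jump in force and from the tip's shift in the side picture. A rougher estimate from the finger's position gave only 0.08 rad, but the picture ruled out the two stiffer units. I briefly pushed it to 18.7 N, above the 8 to 12 N advised. I then held it at 12 to 14 N for over a second with all the probes on, and let it spring back.

**Marker:** I pushed it from about 46 mm to about 15 mm; the wrist picture measured 15.1 to 15.3 mm. A rougher check from the side view fitted that.

**Last checks:** All three probes lie flat on the mat with their plungers out, and the lever is home. The oil bottle and the orange and purple look-alikes were not touched. The arm is clear of everything. While putting down the second probe, the wrist force briefly reached about 27 N, and the probe stayed flat.

**Not measured directly:** I had no reading of the plunger positions or the lever angle, only what the pictures and forces showed.

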